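# Put the stacked check weights back in their case

### The arm

A 6-joint arm with a two-finger parallel gripper is mounted at the origin on a cart in front of the work surface, level with it; the furniture and walls round the work are solid. World frame = base frame: x ahead of the robot, y to its left, z up, the work surface at z = 0. Lengths are in m, angles in rad, forces in N, time in s.
With the tool pointing down it reaches from about 0.425 to 0.95 m from the base axis. Payload 14.7 kg.
Tool frame: the origin (TCP) lies midway between the tips of the shut fingers; the grasp point (between the pads) lies 19 mm behind it (robot.pinch_z is the distance from the TCP to the grasp point, in m); z points along the fingers, x is the direction in which the jaws open and shut, and the axes are right-handed (so a half turn about z gives the same grasp; the last joint's range is limited). The gripper opens to 85 mm and grips with 20 to 120 N. Pads are 22 mm wide; open, the fingers measure 114 mm over their backs; the gripper's body (76 mm by 85 mm) begins 54 mm behind the grasp point. The pads swing forward as they close: fully open they stand 13 mm farther back than shut.
Start: joints at [-1.167, 0.48, 1.596, -0, 1.065, -0.047], TCP at [0.283, -0.585, 0.231] pointing down, gripper open.
Joint ranges: [-2.75, 2.75], [-0.82, 2.05], [0.23, 2.67], [-1.56, 4.7], [0.09, 2.69], [-2.92, 2.92]. Speed limits (rad/s): [1.89, 1.89, 2.39, 3.01, 3.01, 3.01].

### API

Orientations are given as a rotation vector (axis times angle).
In Python, from rig import get_state, viewer, order, robot gives the robot as it stands. The module is installed in compiled form; this text tells all that it offers.
- The arm moves only by the shell command python3 -m jog 'ROWS' [FORCE]. ROWS is text: rows parted by semicolons, each of 5 numbers parted by spaces: the shift along the world's x, y, z in cm, then the turn about the world's z in degrees, then the gripper's target within -1 to 1 (shut at 1, half-way at 0, fully open at -1). A call has 1 to 10 rows; each row shifts and turns the pose as measured when the row begins; what a row does not reach is not made up. A row lasts 1/12 s, in which the tool goes at most 41.7 mm and 7.16 degrees, less where a joint would pass 70% of its speed; a pose out of reach is approached as far as the arm can. A call is refused whole if a number of a shift passes 4.17 or a number of a turn 7.16, either way. A call with a gripper value outside its range is refused whole. The fingers move at their own pace and stop on an object; FORCE is the grip in N (left out, the last holds). Time passes only in rows, so rows that do not move let the fingers close. It gives the time, the measured TCP pose, the force and the opening at its end, in the units of the state.
- get_state(): the state, without advancing time (a new reading comes with each control period).
- viewer.get_image(name): name is "scene" or "top" or "wrist"; returns the picture (480x640x3 uint8, red, green, blue); there is no depth.
- viewer.calibration(name): a dict with "K" (3x3 intrinsics, pixels), "dist" ([k1, k2, p1, p2, k3] as OpenCV has them; the pictures are not rectified), "origin" and "orientation" of the camera in the world. Camera axes: x right, y down, z forward; pixel columns grow to the right and rows downward; lengths in m; the calibration is good to about 2 mm. A picture is of the moment at which its call begins: read the wrist's pose just before it. calibration takes no time and is no camera call; for the wrist camera it gives the pose at the moment of the call.
- order.hand_in(): hands the job in, once; it reports no verdict.
The state is a dict: "time": time; "joints": joint angles; "qd": joint speeds; "tau": joint torques, N m; "eef_pos": TCP position; "orientation": TCP orientation; "contact_force": force on the tool from outside, world axes, zero at the start; "moment": the same for the moment, N m; "finger_gap": opening from 0.0 (shut) to 1.0 (fully open).
Only numpy, scipy, OpenCV 4.12 (cv2) and the standard library are available. Lean on these libraries where they do the work, as an engineer would, in place of code of your own. Each camera call takes 0.05 s, during which the arm holds its last target.

### The job

The balance check is finished and the four check weights are still stacked on the pan of the tared balance. Take the stack apart from the top down, one weight at a time, and set each weight upright and fully down in its own well in the wooden case, the one bored for it (smallest weight in the smallest well, and so on up to the largest). Do not drop a weight, do not press down on the balance, and do not knock over the glass measuring cylinder.

Things in the scene. Friction and masses are not known exactly. Their poses are not given: they have to be found in the camera images.
- weight_50: 50 g check weight, the smallest of the four, on top of the stack: plain steel cylinder 20 mm in diameter, body 20.0 mm high, with a slim knob (10 mm across, 9 mm high) on top. Its underside has a recess 14 mm across and 10 mm deep, which sits loosely over the knob of the next larger weight below, so it lifts off straight up and clears that knob after 9 mm. Origin: centre of the underside, z up the axis.
- weight_100: 100 g check weight, the second smallest of the four, second from the top of the stack: plain steel cylinder 28 mm in diameter, body 20.5 mm high, with a slim knob (10 mm across, 9 mm high) on top. Its underside has a recess 14 mm across and 10 mm deep, which sits loosely over the knob of the next larger weight below, so it lifts off straight up and clears that knob after 9 mm. Origin: centre of the underside, z up the axis.
- weight_200: 200 g check weight, the second largest of the four, third from the top of the stack: plain steel cylinder 38 mm in diameter, body 22.5 mm high, with a slim knob (10 mm across, 9 mm high) on top. Its underside has a recess 14 mm across and 10 mm deep, which sits loosely over the knob of the next larger weight below, so it lifts off straight up and clears that knob after 9 mm. Origin: centre of the underside, z up the axis.
- weight_500: 500 g check weight, the largest of the four, at the bottom of the stack: plain steel cylinder 52 mm in diameter, body 30.0 mm high, with a slim knob (10 mm across, 9 mm high) on top. Its underside has a recess 14 mm across and 10 mm deep. Origin: centre of the underside, z up the axis.
- block_50: pale wooden block 90 x 90 x 12.5 mm, one of four lying fast in a dark wooden case (200 mm square, rim 4 mm lower); its round well is the smallest of the four, bored for the 20 mm weight: 30 mm across, 36 mm at its mouth, 7 mm deep; felt floor 5.5 mm above the block's underside. Hold the weight over 8 mm above its own underside to clear the block. Origin: centre of the block's underside (8 mm above the bench), z up.
- block_100: pale wooden block 90 x 90 x 12.5 mm, one of four lying fast in a dark wooden case (200 mm square, rim 4 mm lower); its round well is the second smallest of the four, bored for the 28 mm weight: 38 mm across, 44 mm at its mouth, 7 mm deep; felt floor 5.5 mm above the block's underside. Hold the weight over 8 mm above its own underside to clear the block. Origin: centre of the block's underside (8 mm above the bench), z up.
- block_200: pale wooden block 90 x 90 x 12.5 mm, one of four lying fast in a dark wooden case (200 mm square, rim 4 mm lower); its round well is the second largest of the four, bored for the 38 mm weight: 48 mm across, 54 mm at its mouth, 7 mm deep; felt floor 5.5 mm above the block's underside. Hold the weight over 8 mm above its own underside to clear the block. Origin: centre of the block's underside (8 mm above the bench), z up.
- block_500: pale wooden block 90 x 90 x 12.5 mm, one of four lying fast in a dark wooden case (200 mm square, rim 4 mm lower); its round well is the largest of the four, bored for the 52 mm weight: 62 mm across, 68 mm at its mouth, 7 mm deep; felt floor 5.5 mm above the block's underside. Hold the weight over 8 mm above its own underside to clear the block. Origin: centre of the block's underside (8 mm above the bench), z up.
- balance: electronic bench balance 203 x 173 x 62 mm, stands fast; flat round steel pan 116 mm across whose top is 61 mm above the bench, centre of the pan 24 mm from the origin along the balance's +x; keys on the -x side, which faces the robot. The stack of weights stands near the middle of the pan. Origin: centre of the underside, z up.
- cylinder: tall glass measuring cylinder standing loose behind the balance and the case, 186 mm high, tube 32 mm across, foot 62 mm across; not part of the job. Origin: centre of its underside, z up.
There are look-alikes about, which are no part of the job. What is shaped like the weight_500 but red is not meant.

How it is judged:
By the outcome, as a careful person would: the job done as asked, in the order asked, and still so for the second after the job is handed in, with the robot touching nothing.
It also fails if it takes over 96 s, if anything falls off the work surface, if the arm or the gripper's body presses on something with over 40 N, if the wrist force passes 120 N, or if a joint passes its speed limit or range.

## Working session

There is one attempt and no reset: what is moved stays moved. The work goes in short steps, Python scripts to look and compute and a shell command to move; the robot and the scene stay as the last step left them, time stands still between calls to the robot, and variables do not carry over. Pictures are saved under pics/ and viewed, and the job is handed in when it is done.

```bash
mkdir -p pics; python3 - <<'E'
from rig import get_state, viewer, order, robot
import cv2, numpy as np
s=get_state(); print(s['time'],s['eef_pos'],s['orientation'],s['finger_gap'],robot.pinch_z)
for n in ("scene","top","wrist"):
    im=viewer.get_image(n); cv2.imwrite(f"pics/{n}0.png",im[:,:,::-1])
    c=viewer.calibration(n); print(n,{k:np.round(v,4).tolist() for k,v in c.items()})
E
```

```text
0.0 [ 0.28304245 -0.58468187  0.23068381] [-2.66115366e+00  1.66839947e+00  1.52877780e-03] 0.9961771747210676 0.0187
scene {'K': [[498.4018, 0.0, 319.962], [0.0, 498.4018, 244.1196], [0.0, 0.0, 1.0]], 'dist': [0.0401, 0.0, 0.0, 0.0, 0.0], 'origin': [0.2634, -0.8797, 0.4874], 'orientation': [-1.9639, 0.383, -0.2486]}
top {'K': [[540.3166, 0.0, 309.3086], [0.0, 540.3166, 242.6594], [0.0, 0.0, 1.0]], 'dist': [-0.0313, 0.0, 0.0, 0.0, 0.0], 'origin': [0.4925, -0.1216, 1.2105], 'orientation': [-2.2222, 2.1579, -0.1014]}
wrist {'K': [[342.4449, 0.0, 322.1441], [0.0, 342.4449, 239.2203], [0.0, 0.0, 1.0]], 'dist': [-0.0261, 0.0, 0.0, 0.0, 0.0], 'origin': [0.3412, -0.5563, 0.3729], 'orientation': [2.4661, -1.5476, -0.2043]}
```

View pics/scene0.png

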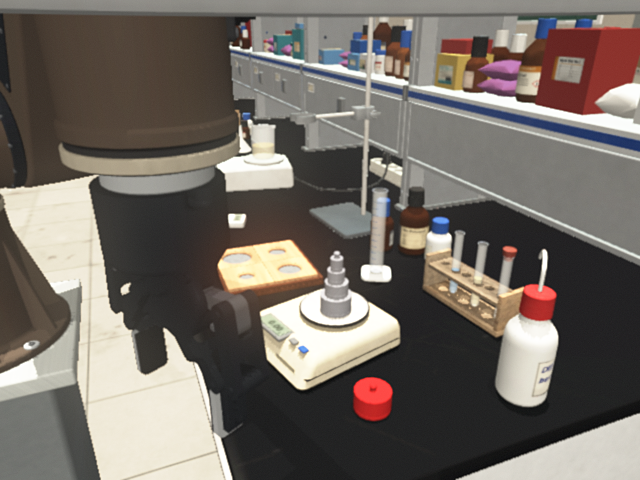

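View pics/top0.png

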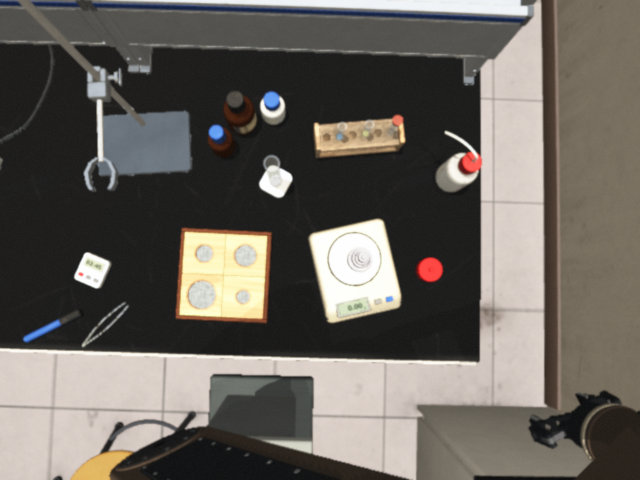

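View pics/wrist0.png

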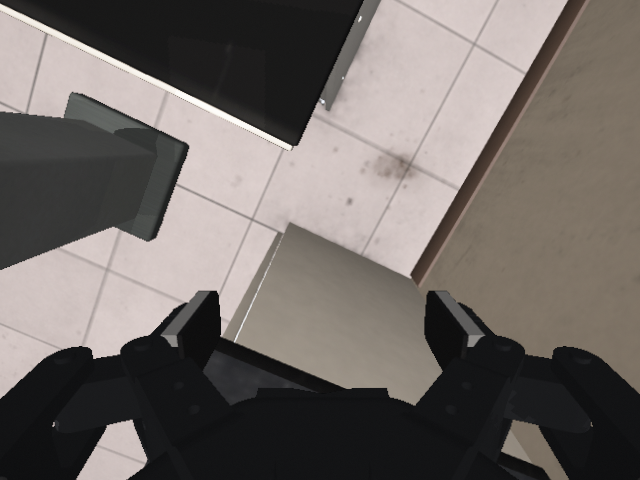

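The scene picture shows the stack on the balance at (336,285) and the case at (268,268). In the top picture the stack is at (361,258) and the wells are at (204,253), (245,255), (201,293) and (242,297). The cylinder is at (273,177). The only object that could be taken for weight_500 is the red one at top (430,269) / scene (373,398), which I exclude.

```bash
cat > h.py <<'E'
import cv2, numpy as np
from rig import get_state, viewer
from scipy.spatial.transform import Rotation as R
def ray(c,px):
    p=cv2.undistortPoints(np.array(px,float).reshape(-1,1,2),c['K'],np.array(c['dist'],float)).reshape(-1,2)
    d=np.c_[p,np.ones(len(p))]@R.from_rotvec(c['orientation']).as_matrix().T
    return np.array(c['origin']),d
def plane(c,px,z):
    o,d=ray(c,px); return o+d*((z-o[2])/d[:,2])[:,None]
def proj(c,P):
    M=R.from_rotvec(c['orientation']).as_matrix().T
    r=cv2.Rodrigues(M)[0]; t=-M@np.array(c['origin'])
    return cv2.projectPoints(np.array(P,float).reshape(-1,1,3),r,t,c['K'],np.array(c['dist'],float))[0].reshape(-1,2)
E
python3 - <<'E'
import cv2,numpy as np
a=cv2.imread('pics/top0.png'); s=cv2.imread('pics/scene0.png')
A=cv2.resize(a[215:330,170:320],None,fx=4,fy=4,interpolation=cv2.INTER_CUBIC)
B=cv2.resize(a[210:325,305:455],None,fx=4,fy=4,interpolation=cv2.INTER_CUBIC)
C=cv2.resize(s[240:340,280:400],None,fx=5,fy=5,interpolation=cv2.INTER_CUBIC)
for n,i in zip("ABC",(A,B,C)): cv2.imwrite(f'pics/crop{n}.png',i)
E
```

```text
(no output)
```

View pics/cropA.png

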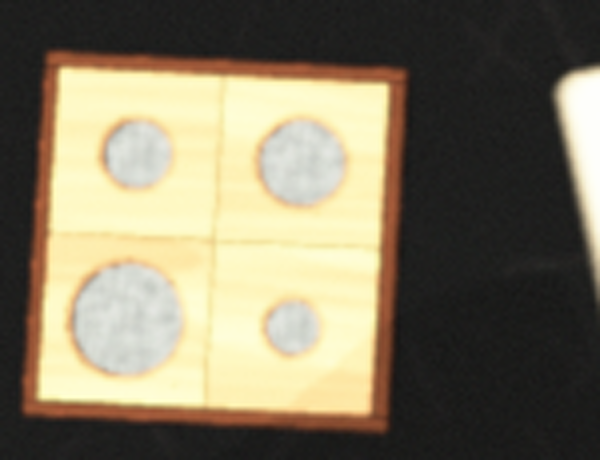

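View pics/cropB.png

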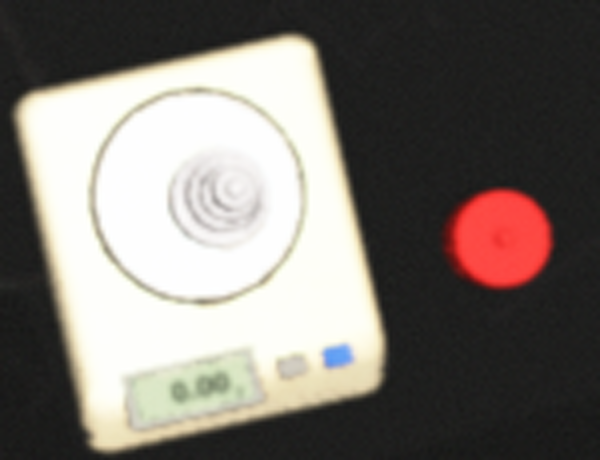

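View pics/cropC.png

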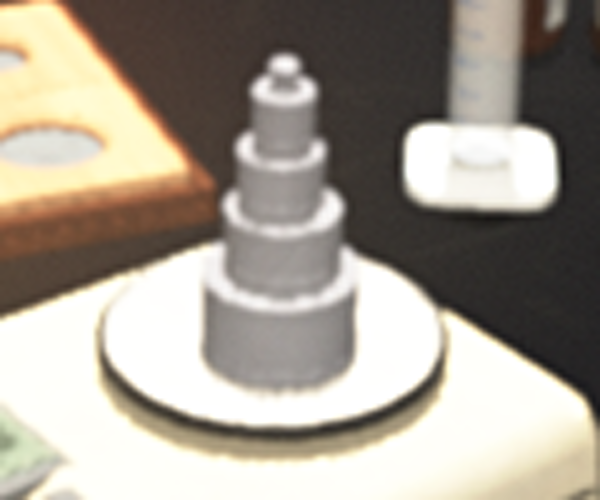

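```bash
python3 - <<'E'
from h import *
t=viewer.calibration('top'); s=viewer.calibration('scene')
w=dict(w50=(243,296.75),w100=(204.25,253.25),w200=(245.5,255.5),w500=(201.75,294.75))
im=cv2.imread('pics/top0.png')
sub=im[222:325,175:275]; hsv=cv2.cvtColor(sub,cv2.COLOR_BGR2HSV)
m=((hsv[...,1]<40)&(hsv[...,2]>120)).astype(np.uint8)
n,l,st,ce=cv2.connectedComponentsWithStats(m)
for i in range(1,n):
    if st[i,4]>60: c=ce[i]+[175,222]; print(st[i,4],c,plane(t,[c],.0135)[0][:2].round(4),plane(t,[c],.0205)[0][:2].round(4))
# case corners (rim z=.0165) crop A
cc=np.array([(48,52),(406,70),(386,431),(24,412)])/4+[170-.4,215-.4]
P=plane(t,cc,.0165)[:,:2]; print(P.round(4),P.mean(0)); print(np.linalg.norm(P-np.roll(P,1,0),axis=1))
print('knob top',plane(t,[(363.7,256.7)],.163)[0],'scene',plane(s,[(337,253.4)],.163)[0])
print('pan c', plane(t,[np.array((198,196))/4+[304.6,209.6]],.061))
print('red', plane(t,[(430,269)],.03))
print('cyl base top', plane(t,[(276,183)],.01))
print('cyl scene', plane(s,[(376,272)],.01))
E
```

```text
325 [245.21538462 255.26153846] [0.552  0.0013] [0.5516 0.0006]
196 [204.16326531 253.16836735] [0.5539 0.0922] [0.5536 0.091 ]
565 [201.47787611 294.33982301] [0.463  0.0943] [0.4632 0.093 ]
120 [242.825      296.50833333] [0.4609 0.0032] [0.4611 0.0024]
[[ 0.609   0.1441]
 [ 0.6049 -0.0544]
 [ 0.4061 -0.0502]
 [ 0.4107  0.1482]] [0.50768415 0.04693467]
[0.19828623 0.19855698 0.19884348 0.19839615]
knob top [ 0.54856995 -0.24408615  0.163     ] scene [ 0.54672369 -0.2511344   0.163     ]
pan c [[ 0.54937373 -0.23558008  0.061     ]]
red [[ 0.53294412 -0.40614086  0.03      ]]
cyl base top [[ 0.71659679 -0.06121969  0.01      ]]
cyl scene [[ 0.71875212 -0.06824013  0.01      ]]
```

The top and scene views differ by about 7 mm in y, for both the stack and the cylinder. I'll use the wrist camera above the stack to settle it.

```bash
python3 -m jog '0 0 3 0 -1;1 1 3 0 -1;1.9 2.4 0 0 -1;1.9 2.4 0 0 -1;1.9 2.4 0 0 -1;1.9 2.4 0 0 -1;1.9 2.4 0 0 -1;1.9 2.4 0 0 -1;1.9 2.4 0 0 -1;1.9 2.4 0 0 -1'; python3 -m jog '1.9 2.4 0 0 -1;1.9 2.4 0 0 -1;1.9 2.4 0 0 -1;1.9 2.4 0 0 -1;1 1.5 0 0 -1;0 0 0 0 -1'
```

```text
time: 0.98
eef_pos: [0.4456, -0.3772, 0.2907]
orientation: [-2.653, 1.679, 0.006]
contact_force: [-0.6, -1.2, 0.7]
finger_gap: 1.002
time: 1.48
eef_pos: [0.5373, -0.255, 0.2898]
orientation: [-2.655, 1.674, 0.009]
contact_force: [-0.6, 0.1, -1.2]
finger_gap: 1.001
```

```bash
python3 - <<'E'
from h import *
t=get_state(); c=viewer.calibration('wrist'); im=viewer.get_image('wrist'); cv2.imwrite('pics/w1.png',im[:,:,::-1])
print(t['eef_pos'],c['origin'],c['orientation'])
for x,y in ((.5486,-.2441),(.5467,-.2511)): print(proj(c,[(x,y,.163)]))
E
```

```text
[ 0.53725655 -0.25497293  0.28981884] [ 0.59589669 -0.22746709  0.43184179] [ 2.46463729 -1.55424693 -0.21242292]
[[317.14571685 211.66276834]]
[[324.04749031 217.49959606]]
```

View pics/w1.png

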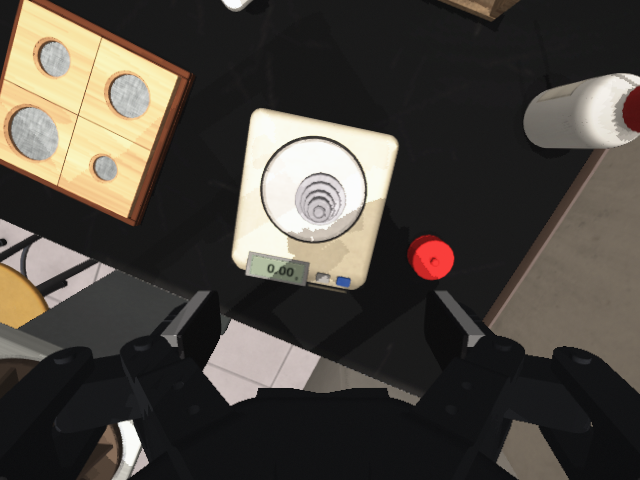

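The wrist view puts the knob at about (319,212), which agrees with the top camera. It also shows all four wells: smallest (105,168), then (54,58), (129,96) and largest (33,133). The red decoy is at (433,258). Next is a close crop and the measurements.

```bash
python3 - <<'E'
from h import *
c=viewer.calibration('wrist')
im=cv2.imread('pics/w1.png')
cv2.imwrite('pics/w1c.png',cv2.resize(im[160:250,265:375],None,fx=6,fy=6,interpolation=cv2.INTER_CUBIC))
sub=im[0:240,0:195]; hsv=cv2.cvtColor(sub,cv2.COLOR_BGR2HSV)
m=((hsv[...,1]<45)&(hsv[...,2]>90)).astype(np.uint8)
n,l,st,ce=cv2.connectedComponentsWithStats(m)
for i in range(1,n):
    if 200<st[i,4]<4000: q=ce[i]; print(st[i,4],q,plane(c,[q],.0135)[0][:2].round(4))
E
```

```text
795 [54.67421384 58.68427673] [0.5529 0.0902]
1289 [129.33669511  95.7742436 ] [ 0.551  -0.0009]
1897 [ 34.19873484 133.33157617] [0.462  0.0921]
395 [105.36202532 168.        ] [0.4595 0.001 ]
443 [ 12.5778781  231.41986456] [0.3291 0.0901]
```

View pics/w1c.png

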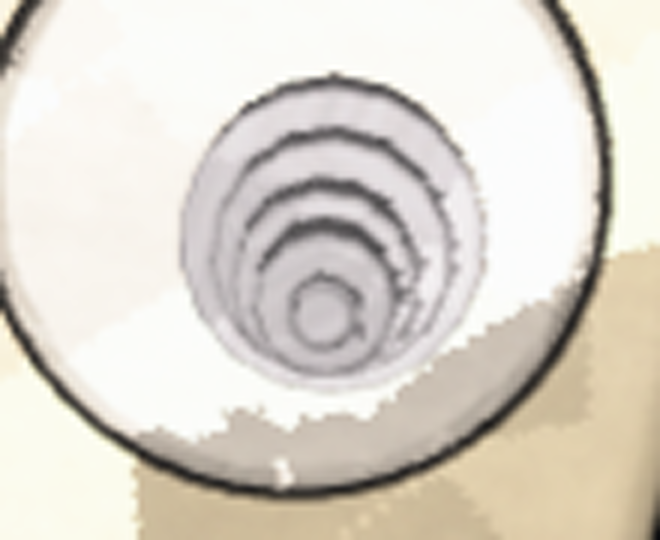

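```bash
python3 - <<'E'
from h import *
c=viewer.calibration('wrist'); f=lambda x,y:(x/6+265-.4,y/6+160-.4)
print(plane(c,[f(323,313)],.163),plane(c,[f(325,305)],.154),plane(c,[f(333,232)],.091))
t=viewer.calibration('top');print(plane(t,[(363.6,256.6)],.163))
R_=R.from_rotvec(get_state()['orientation']).as_matrix();print(R_.round(3))
E
```

```text
[[ 0.54826472 -0.24609208  0.163     ]] [[ 0.54781306 -0.24645574  0.154     ]] [[ 0.54875216 -0.24647701  0.091     ]]
[[ 0.54875886 -0.24388712  0.163     ]]
[[ 0.431 -0.902 -0.003]
 [-0.902 -0.431  0.005]
 [-0.006  0.001 -1.   ]]
```

```bash
python3 -m jog '0.5 0.5 -2 0 -1;0.6 0.4 -3 0 -1;0 0 -3 0 -1;0 0 -1.5 0 -1;0 0 0 0 -1'; python3 - <<'E'
from h import *
t=get_state(); c=viewer.calibration('wrist'); im=viewer.get_image('wrist'); cv2.imwrite('pics/w2.png',im[:,:,::-1])
print(t['eef_pos'])
print(proj(c,[(.5482,-.2455,.163),(*t['eef_pos'][:2],.163),(*t['eef_pos'][:2],.154)]))
E
```

```text
time: 1.95
eef_pos: [0.547, -0.2497, 0.1929]
orientation: [-2.656, 1.674, 0.002]
contact_force: [0.2, 0.1, -0.3]
finger_gap: 1.0
[ 0.54697459 -0.24969012  0.19294433]
[[316.77857517 267.26902195]
 [322.89329638 272.41421909]
 [322.87238627 266.73288972]]
```

View pics/w2.png

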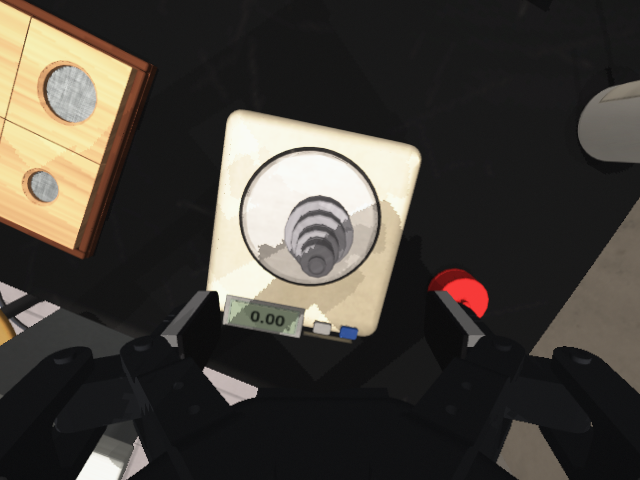

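```bash
python3 -m jog '0.2 0.55 0 0 -1;0 0 0 0 -1;0 0 -1.5 0 -0.6;0 0 -1.5 0 -0.3;0 0 0 0 -0.3;0 0 0 0 -0.3' 30; python3 - <<'E'
from h import *
t=get_state(); c=viewer.calibration('wrist'); im=viewer.get_image('wrist'); cv2.imwrite('pics/w3.png',im[:,:,::-1])
print(t['eef_pos'])
print(proj(c,[(.5487,-.244,.163),(*t['eef_pos'][:2],.163),(*t['eef_pos'][:2],.154)]))
E
```

```text
time: 2.5
eef_pos: [0.552, -0.2475, 0.1712]
orientation: [-2.654, 1.677, -0.014]
contact_force: [-0.0, -0.1, 0.1]
finger_gap: 0.65
[ 0.55199602 -0.24752155  0.17118271]
[[312.99742825 291.68286438]
 [322.68888507 288.77437093]
 [322.52059253 281.66977442]]
```

View pics/w3.png

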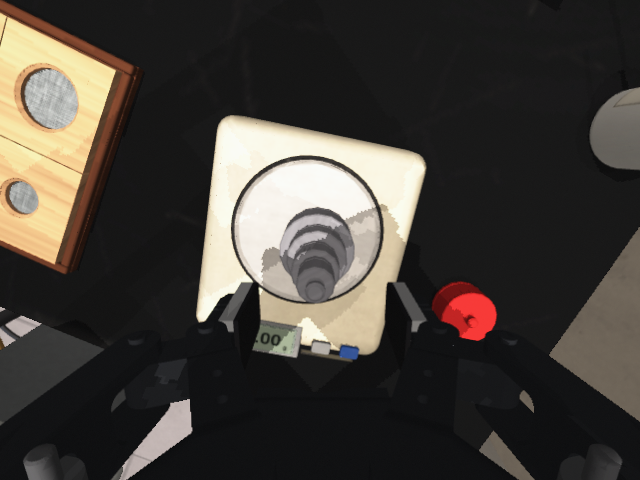

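```bash
python3 -m jog '-0.2 0.3 0 0 -0.3;0 0 0 0 -0.3'; cat >> h.py <<'E'
def look(name):
    t=get_state(); c=viewer.calibration('wrist'); im=viewer.get_image('wrist')[:,:,::-1]; cv2.imwrite(f'pics/{name}.png',im)
    print('tcp',np.round(t['eef_pos'],4),'gap',round(t['finger_gap'],3)); return c,im,np.array(t['eef_pos'])
E
python3 - <<'E'
from h import *
c,im,e=look('w4'); print(plane(c,[(315.5,290)],.163))
cv2.imwrite('pics/w4c.png',cv2.resize(im[190:350,220:420],None,fx=4,fy=4,interpolation=cv2.INTER_CUBIC)); print(proj(c,[(*e[:2],.163),(*e[:2],.154)]))
E
```

```text
time: 2.72
eef_pos: [0.5506, -0.2448, 0.1734]
orientation: [-2.654, 1.677, -0.018]
contact_force: [0.4, 0.0, 0.3]
finger_gap: 0.649
tcp [ 0.5506 -0.2448  0.1734] gap 0.649
[[ 0.54775842 -0.24238331  0.163     ]]
[[322.63389717 286.93893632]
 [322.43613207 280.03799104]]
```

View pics/w4c.png

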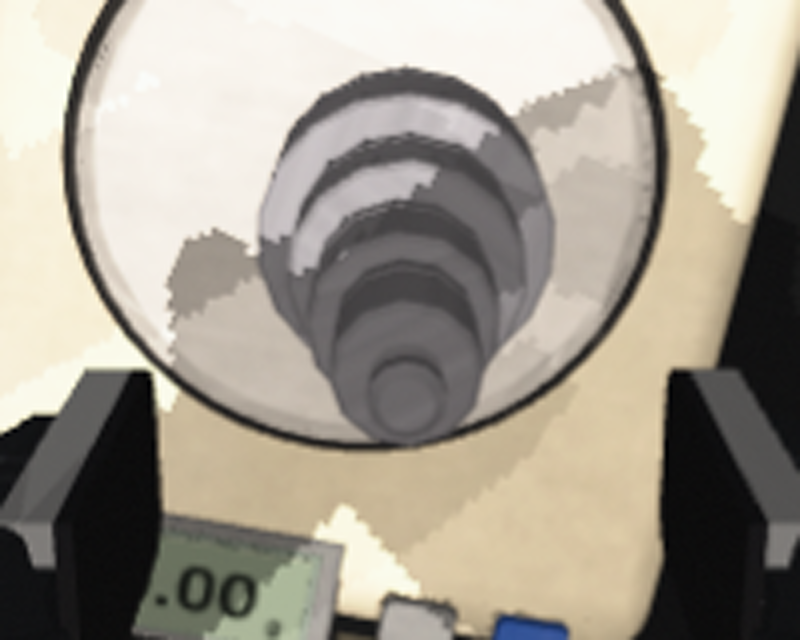

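Knob is at (321.6,289), within about 1 mm of the point between the pads, so I'll descend.

```bash
python3 -m jog '0 0 -1 0 -0.3;0 0 -1 0 -0.3;0 0 -0.8 0 -0.3;0 0 0 0 -0.3;0 0 0 0 -0.3'; python3 - <<'E'
from h import *
c,im,e=look('w5'); 
cv2.imwrite('pics/w5c.png',cv2.resize(im[220:380,220:420],None,fx=4,fy=4,interpolation=cv2.INTER_CUBIC)); print(proj(c,[(*e[:2],.163),(*e[:2],.154)]))
E
```

```text
time: 3.18
eef_pos: [0.5512, -0.2451, 0.1434]
orientation: [-2.654, 1.677, -0.021]
contact_force: [0.4, -0.3, 0.1]
finger_gap: 0.651
tcp [ 0.5512 -0.2451  0.1434] gap 0.651
[[323.55057124 316.3231466 ]
 [323.22358145 306.28696418]]
```

View pics/w5c.png

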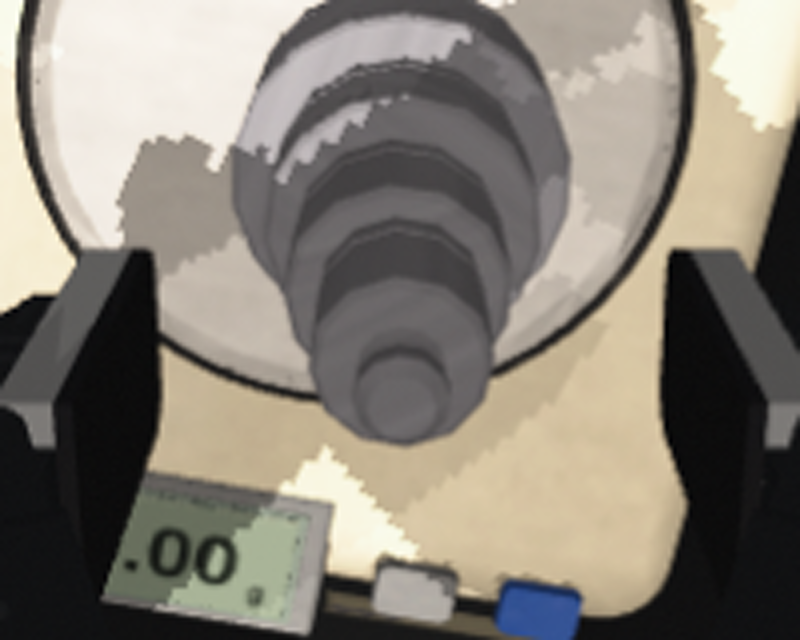

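```bash
python3 -m jog '0 0.1 0.05 0 -0.3;0 0 0 0 0;0 0 0 0 0.3;0 0 0 0 0.5;0 0 0 0 1;0 0 0 0 1;0 0 0 0 1;0 0 0 0 1' 25; python3 - <<'E'
from h import *
c,im,e=look('w6'); 
cv2.imwrite('pics/w6c.png',cv2.resize(im[220:380,220:420],None,fx=4,fy=4,interpolation=cv2.INTER_CUBIC)); print(proj(c,[(*e[:2],.163),(*e[:2],.154)]))
E
```

```text
time: 3.9
eef_pos: [0.5515, -0.2442, 0.1447]
orientation: [-2.654, 1.677, -0.022]
contact_force: [-0.1, 0.6, -0.2]
finger_gap: 0.212
tcp [ 0.5515 -0.2442  0.1447] gap 0.212
[[323.58599656 314.8304415 ]
 [323.24793793 304.97949214]]
```

View pics/w6c.png

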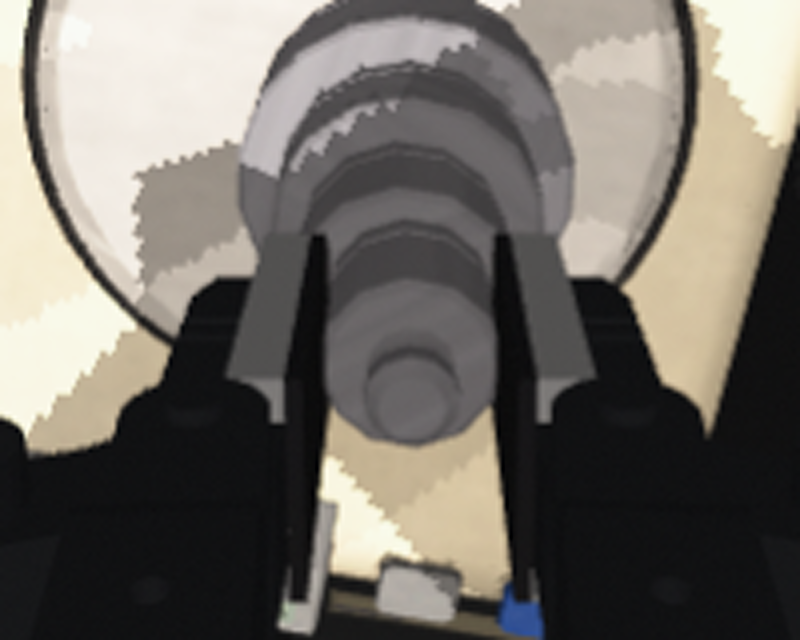

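The weight_50 is held between the pads, with a gap of 0.212. I'll lift it straight up.

```bash
python3 -m jog '0 0 0.4 0 1;0 0 0.6 0 1;0 0 1 0 1;0 0 1.5 0 1;0 0 1.5 0 1;0 0 0 0 1'; python3 - <<'E'
from h import *
c,im,e=look('w7'); 
cv2.imwrite('pics/w7c.png',cv2.resize(im[180:380,200:440],None,fx=3,fy=3,interpolation=cv2.INTER_CUBIC))
cv2.imwrite('pics/s7.png',cv2.resize(viewer.get_image('scene')[200:350,230:430,::-1],None,fx=4,fy=4,interpolation=cv2.INTER_CUBIC))
E
```

```text
time: 4.45
eef_pos: [0.5512, -0.244, 0.199]
orientation: [-2.654, 1.677, -0.02]
contact_force: [0.9, 0.3, -0.2]
finger_gap: 0.215
tcp [ 0.5512 -0.244   0.199 ] gap 0.215
```

View pics/w7c.png

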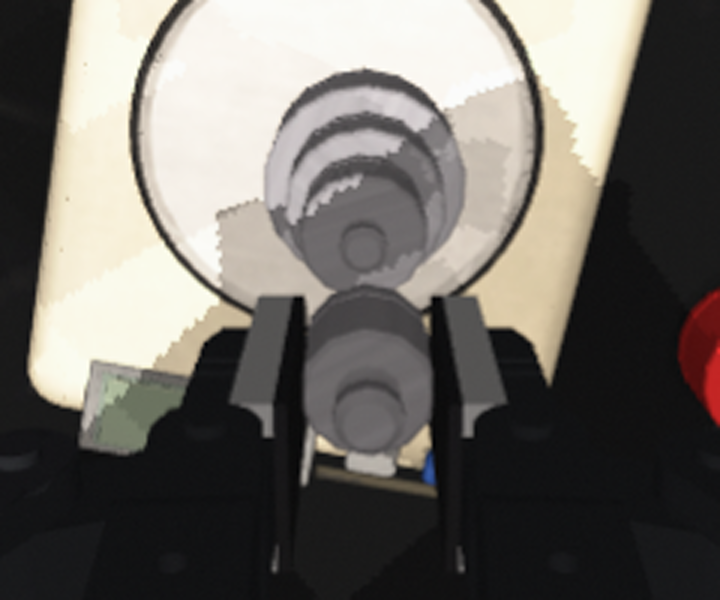

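View pics/s7.png

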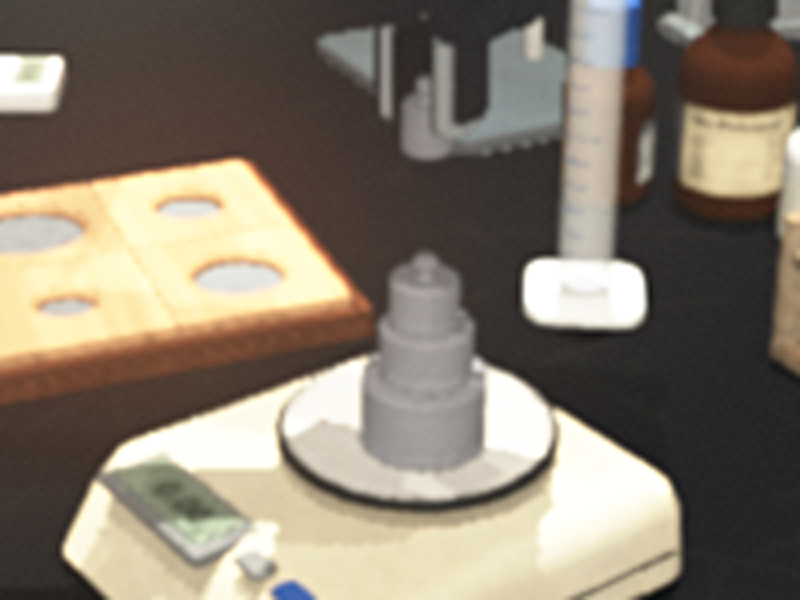

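The weight_50 is clear of the stack, and the other three weights are undisturbed and upright. Next I'll carry it to the smallest well.

```bash
python3 -m jog '-0.5 1.2 0 0 1;-0.9 2.5 0 0 1;-0.9 2.5 0 0 1;-0.9 2.5 0 0 1;-0.9 2.5 0 0 1;-0.9 2.5 0 0 1;-0.9 2.5 0 0 1;-0.9 2.5 0 0 1;-0.9 2.5 0 0 1;-0.9 2.5 -1 0 1'; python3 -m jog '-0.5 1 -2 0 1;0 0 -3 0 1;0 0 -3 0 1;0 0 -1 0 1;0 0 0 0 1'; python3 - <<'E'
from h import *
c,im,e=look('w8'); print(proj(c,[(.4602,.002,.0135),(*e[:2],.0135)]))
E
```

```text
time: 5.38
eef_pos: [0.4532, 0.0034, 0.1807]
orientation: [-2.65, 1.687, -0.006]
contact_force: [1.5, 0.7, 0.3]
finger_gap: 0.213
time: 5.8
eef_pos: [0.4396, 0.0212, 0.0856]
orientation: [2.655, -1.678, 0.0]
contact_force: [-0.6, -0.3, 0.1]
finger_gap: 0.215
tcp [0.4396 0.0212 0.0856] gap 0.215
[[362.98877126 233.99194481]
 [322.45389312 249.44905121]]
```

View pics/w8.png

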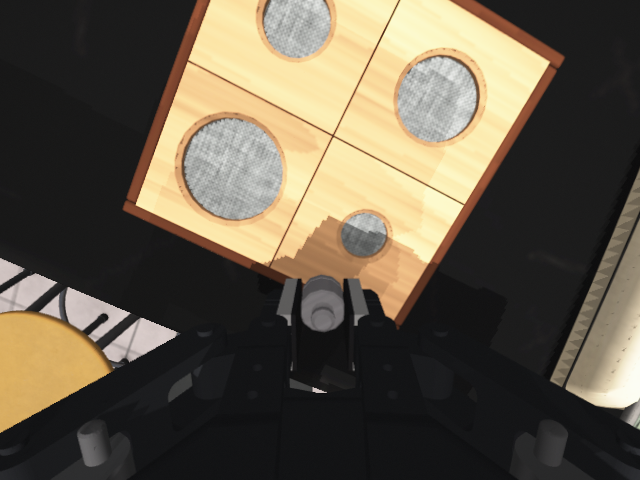

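```bash
python3 - <<'E'
from h import *
c=viewer.calibration('wrist'); e=np.array(get_state()['eef_pos']); print(plane(c,[(322,319)],e[2]+.0183)-e, plane(c,[(363,233)],.0135))
E
python3 -m jog '1 -1 0 0 1;1 -0.9 0 0 1;0 0 0 0 1;0 0 0 0 1'
```

```text
[[-0.00170215 -0.00033542  0.0183    ]] [[0.46058817 0.00208079 0.0135    ]]
time: 6.18
eef_pos: [0.462, 0.0003, 0.0884]
orientation: [2.655, -1.679, 0.002]
contact_force: [-0.6, 0.2, -0.5]
finger_gap: 0.217
```

```bash
python3 -m jog '0 0.2 -1.5 0 1;0 0 -1.5 0 1;0 0 -1 0 1;0 0 0 0 1;0 0 0 0 1'; python3 - <<'E'
from h import *
c,im,e=look('w9'); cv2.imwrite('pics/w9c.png',cv2.resize(im[180:380,200:440],None,fx=3,fy=3,interpolation=cv2.INTER_CUBIC))
E
```

```text
time: 6.6
eef_pos: [0.4662, 0.0005, 0.0509]
orientation: [-2.649, 1.682, -0.014]
contact_force: [0.0, 0.2, -0.4]
finger_gap: 0.215
tcp [0.4662 0.0005 0.0509] gap 0.215
```

View pics/w9c.png

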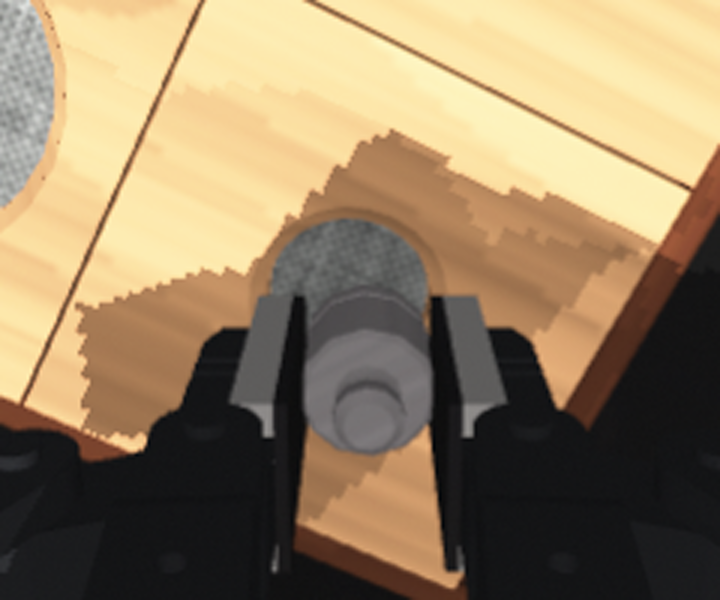

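```bash
python3 -m jog '-0.4 0.2 0 0 1;0 0 0 0 1;0 0 0 0 1'; python3 -m jog '0 0 -0.7 0 1;0 0 -0.6 0 1;0 0 0 0 1;0 0 0 0 1'; python3 - <<'E'
from h import *
c,im,e=look('w10'); cv2.imwrite('pics/w10c.png',cv2.resize(im[180:380,200:440],None,fx=3,fy=3,interpolation=cv2.INTER_CUBIC))
E
```

```text
time: 6.9
eef_pos: [0.4627, 0.0025, 0.0528]
orientation: [-2.648, 1.682, -0.018]
contact_force: [-0.2, -0.5, -0.5]
finger_gap: 0.219
time: 7.23
eef_pos: [0.4633, 0.0026, 0.0395]
orientation: [-2.647, 1.681, -0.02]
contact_force: [0.5, -0.1, -0.2]
finger_gap: 0.216
tcp [0.4633 0.0026 0.0395] gap 0.216
```

View pics/w10c.png

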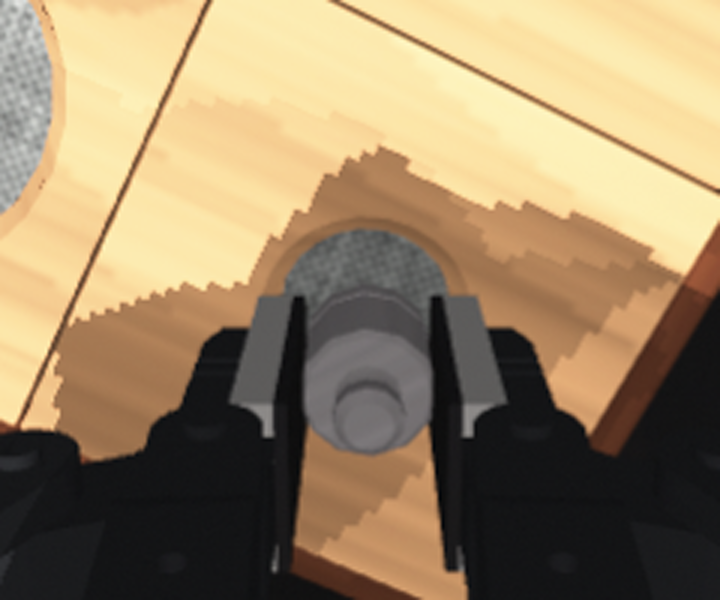

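The weight lines up with the well along the jaw axis (well at 365, weight at 368 in the crop). I'll lower it slowly.

```bash
python3 -m jog '-0.1 0 -0.5 0 1;0 0 -0.5 0 1;0 0 0 0 1;0 0 0 0 1'; python3 -m jog '0 0 -0.3 0 1;0 0 0 0 1';  python3 -m jog '0 0 -0.2 0 1;0 0 0 0 1'
```

```text
time: 7.62
eef_pos: [0.4621, 0.0026, 0.0282]
orientation: [-2.647, 1.681, -0.02]
contact_force: [0.7, -0.1, -0.4]
finger_gap: 0.214
time: 7.78
eef_pos: [0.462, 0.0026, 0.0248]
orientation: [-2.647, 1.681, -0.019]
contact_force: [-0.6, -0.6, 0.5]
finger_gap: 0.216
time: 7.95
eef_pos: [0.4625, 0.0026, 0.0232]
orientation: [-2.647, 1.681, -0.021]
contact_force: [-2.8, 0.9, 4.7]
finger_gap: 0.219
```

The upward force rose to 4.7 N, so the weight is on the felt. Releasing it now.

```bash
python3 -m jog '0 0 0.05 0 0.5;0 0 0 0 0.4;0 0 0 0 0.2;0 0 0 0 0.1;0 0 0 0 0'; python3 -m jog '0 0 1 0 0;0 0 1.5 0 0;0 0 2 0 0;0 0 2 0 -0.2;0 0 2 0 -0.3;0 0 0 0 -0.3'; python3 - <<'E'
from h import *
c,im,e=look('w11')
E
```

```text
time: 8.37
eef_pos: [0.4628, 0.0026, 0.0239]
orientation: [-2.646, 1.681, -0.022]
contact_force: [1.2, -0.2, 0.3]
finger_gap: 0.5
time: 8.87
eef_pos: [0.4609, 0.0027, 0.1141]
orientation: [-2.648, 1.682, -0.017]
contact_force: [1.0, -0.3, 0.9]
finger_gap: 0.648
tcp [0.4609 0.0027 0.1141] gap 0.648
```

View pics/w11.png

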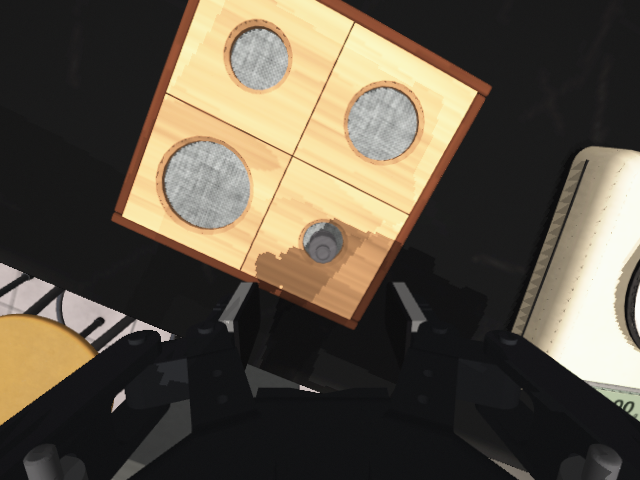

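The weight_50 stands upright in the smallest well at (322,245). I'll measure the other wells from this view, then go back to the stack.

```bash
python3 - <<'E'
from h import *
c=viewer.calibration('wrist'); print(plane(c,[(260,57),(383,122),(206.5,184)],.0135).round(4)); print(plane(c,[(322,250)],.0425))
E
python3 -m jog '0 -1 3 0 -0.2;0.7 -2 3 0 -0.2;0.9 -2.5 1 0 -0.2;0.9 -2.5 0 0 -0.2;0.9 -2.5 0 0 -0.2;0.9 -2.5 0 0 -0.2;0.9 -2.5 0 0 -0.2;0.9 -2.5 0 0 -0.2;0.9 -2.5 0 0 -0.2;0.9 -1.5 0 0 -0.2'; python3 -m jog '0 0 0 0 -0.2;0 0 0 0 -0.2';
```

```text
[[5.543e-01 9.050e-02 1.350e-02]
 [5.524e-01 1.000e-04 1.350e-02]
 [4.631e-01 9.310e-02 1.350e-02]]
[[0.46131327 0.00299593 0.0425    ]]
time: 9.75
eef_pos: [0.5361, -0.2242, 0.1839]
orientation: [-2.655, 1.676, -0.006]
contact_force: [-0.0, -0.6, -1.0]
finger_gap: 0.604
time: 9.92
eef_pos: [0.5368, -0.2276, 0.1824]
orientation: [-2.652, 1.681, -0.005]
contact_force: [-0.5, -0.5, -0.3]
finger_gap: 0.6
```

```bash
python3 -m jog '1.3 -1.7 0 0 -0.2;0 0 0 0 -0.2;0 0 -1 0 -0.2;0 0 -1 0 -0.2;0 0 0 0 -0.2;0 0 0 0 -0.2'; python3 - <<'E'
from h import *
c,im,e=look('w12'); print(proj(c,[(*e[:2],.143)]))
cv2.imwrite('pics/w12c.png',cv2.resize(im[190:350,220:420],None,fx=4,fy=4,interpolation=cv2.INTER_CUBIC))
E
```

```text
time: 10.42
eef_pos: [0.5466, -0.2404, 0.1577]
orientation: [-2.654, 1.679, 0.005]
contact_force: [0.8, -0.2, 1.0]
finger_gap: 0.6
tcp [ 0.5466 -0.2404  0.1577] gap 0.6
[[322.90601503 283.36677632]]
```

View pics/w12c.png

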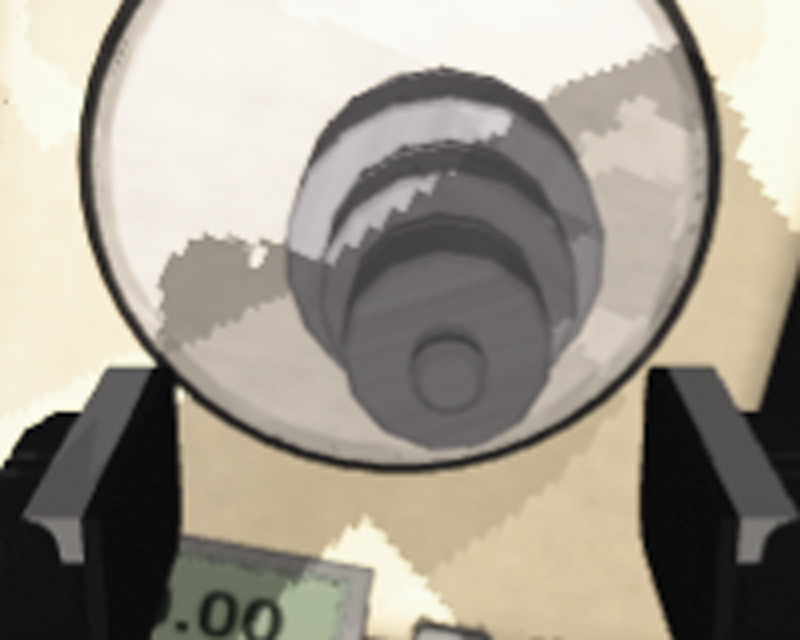

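```bash
python3 - <<'E'
from h import *
c=viewer.calibration('wrist'); e=np.array(get_state()['eef_pos']); print((plane(c,[(331.9,283.4)],.143)-e)*100)
E
python3 -m jog '0.2 -0.4 0 0 -0.2;0 0 0 0 -0.2;0 0 -0.6 0 -0.2;0 0 -0.6 0 -0.2;0 0 -0.6 0 -0.2;0 0 0 0 -0.2;0 0 0 0 -0.2'; python3 - <<'E'
from h import *
c,im,e=look('w13'); print(proj(c,[(*e[:2],.143)]))
cv2.imwrite('pics/w13c.png',cv2.resize(im[220:380,220:420],None,fx=4,fy=4,interpolation=cv2.INTER_CUBIC))
E
```

```text
[[ 0.18548742 -0.39813298 -1.46514041]]
time: 11.05
eef_pos: [0.5486, -0.244, 0.1383]
orientation: [-2.654, 1.678, 0.004]
contact_force: [-0.3, 0.0, -0.3]
finger_gap: 0.603
tcp [ 0.5486 -0.244   0.1383] gap 0.603
[[322.95289438 300.46609232]]
```

View pics/w13c.png

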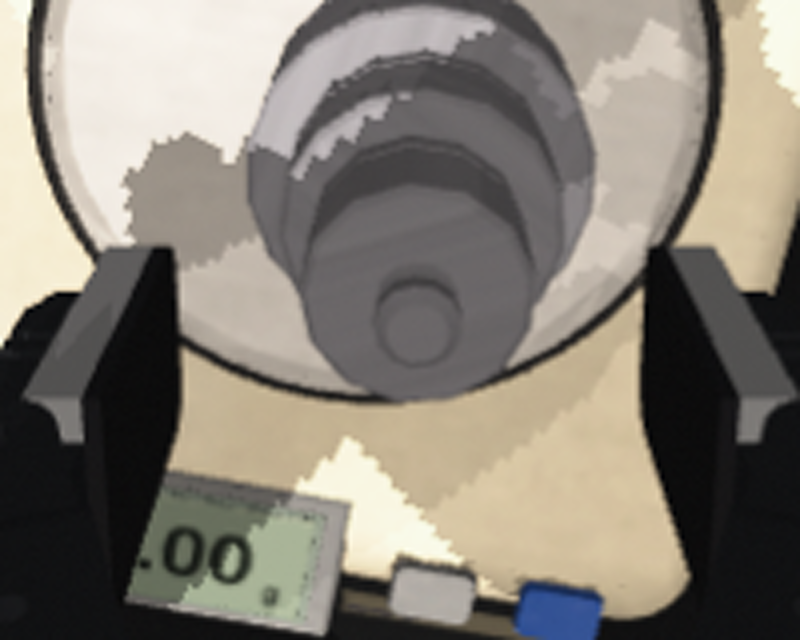

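Aligned to within about 0.7 mm. Descending and closing.

```bash
python3 -m jog '0 0 -0.7 0 -0.2;0 0 -0.6 0 -0.2;0 0 0 0 -0.2;0 0 0 0 -0.2' 30; python3 -m jog '0 0 0 0 0.2;0 0 0 0 0.5;0 0 0 0 1;0 0 0 0 1;0 0 0 0 1;0 0 0 0 1'
```

```text
time: 11.43
eef_pos: [0.5485, -0.244, 0.124]
orientation: [-2.654, 1.678, 0.004]
contact_force: [-0.2, -0.3, -0.3]
finger_gap: 0.6
time: 11.93
eef_pos: [0.5486, -0.244, 0.1243]
orientation: [-2.654, 1.678, 0.004]
contact_force: [-0.8, 1.1, -1.1]
finger_gap: 0.311
```

```bash
python3 -m jog '0 0 0.4 0 1;0 0 0.6 0 1;0 0 1 0 1;0 0 1.5 0 1;0 0 1.5 0 1;0 0 0 0 1'; python3 - <<'E'
from h import *
c,im,e=look('w14'); 
cv2.imwrite('pics/w14c.png',cv2.resize(im[180:380,200:440],None,fx=3,fy=3,interpolation=cv2.INTER_CUBIC))
E
```

```text
time: 12.43
eef_pos: [0.5483, -0.2439, 0.1787]
orientation: [-2.654, 1.678, 0.005]
contact_force: [1.2, -1.1, -0.3]
finger_gap: 0.31
tcp [ 0.5483 -0.2439  0.1787] gap 0.31
```

View pics/w14c.png

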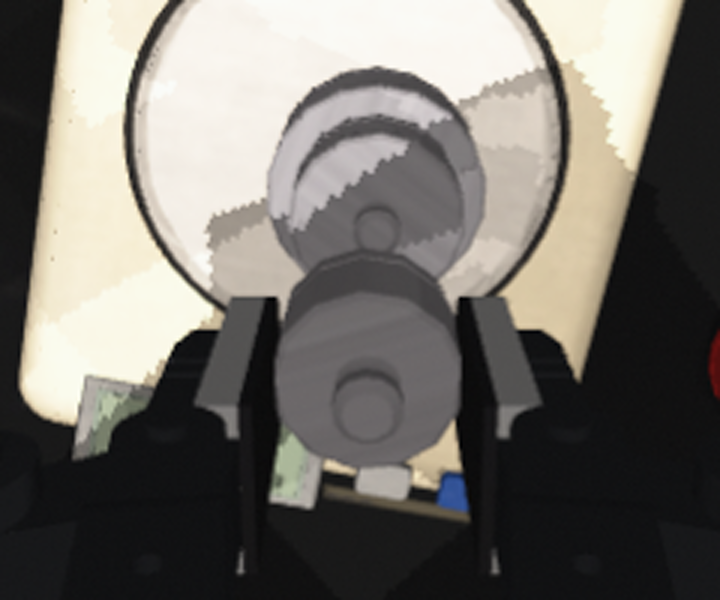

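weight_100 is lifted clear, and the lower two weights are unmoved. Carrying it to the second-smallest well.

```bash
python3 -m jog '0 1.5 0 0 1;0 3.3 0 0 1;0 3.3 0 0 1;0 3.3 0 0 1;0.1 3.3 0 0 1;0.1 3.3 0 0 1;0.1 3.3 0 0 1;0.1 3.3 0 0 1;0 2.5 0 0 1;0 1.5 0 0 1'; python3 -m jog '0 0 -1 0 1;0 0 -2 0 1;0 0 -2 0 1;0 0 -2 0 1;0 0 0 0 1;0 0 0 0 1'; python3 - <<'E'
from h import *
c,im,e=look('w15'); print(proj(c,[(.5538,.0907,.0135),(*e[:2],.0135)]))
E
```

```text
time: 13.32
eef_pos: [0.5456, 0.056, 0.1736]
orientation: [2.649, -1.688, -0.011]
contact_force: [0.9, 0.1, -0.9]
finger_gap: 0.308
time: 13.82
eef_pos: [0.5417, 0.0615, 0.098]
orientation: [2.654, -1.678, -0.015]
contact_force: [0.7, 0.0, -1.6]
finger_gap: 0.309
tcp [0.5417 0.0615 0.098 ] gap 0.309
[[291.68622325 209.83331523]
 [323.36949679 243.57095224]]
```

View pics/w15.png

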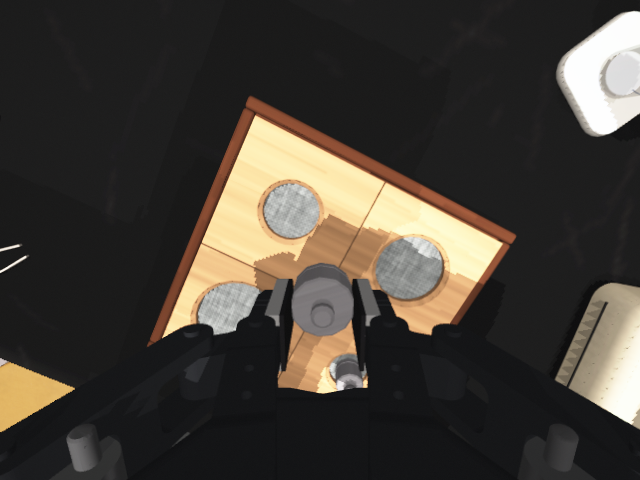

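```bash
python3 - <<'E'
from h import *
c=viewer.calibration('wrist'); e=np.array(get_state()['eef_pos']); a=plane(c,[(322,314.5)],e[2]+.0187)-e; w=plane(c,[(292,210.8)],.0135);print(a,w,(w-e-a)*100)
E
```

```text
[[0.00046231 0.00052776 0.0187    ]] [[0.5530042  0.09016751 0.0135    ]] [[  1.11121618   2.82397542 -10.32709557]]
```

```bash
python3 -m jog '0.6 1.4 0 0 1;0.5 1.3 0 0 1;0 0 0 0 1;0 0 0 0 1';python3 -m jog '0 0 -1 0 1;0 0 -1 0 1;0 0 -1 0 1;0 0 0 0 1;0 0 0 0 1'
```

```text
time: 14.2
eef_pos: [0.5547, 0.0901, 0.1009]
orientation: [2.654, -1.681, -0.012]
contact_force: [-0.4, 0.0, -0.8]
finger_gap: 0.31
time: 14.62
eef_pos: [0.5551, 0.0903, 0.0687]
orientation: [-2.654, 1.68, 0.009]
contact_force: [1.0, 0.2, -0.9]
finger_gap: 0.304
```

```bash
python3 -m jog '-0.2 0 -0.7 0 1;0 0 -1 0 1;0 0 -0.8 0 1;0 0 0 0 1;0 0 0 0 1'; python3 - <<'E'
from h import *
c,im,e=look('w16'); cv2.imwrite('pics/w16c.png',cv2.resize(im[180:380,200:440],None,fx=3,fy=3,interpolation=cv2.INTER_CUBIC))
E
```

```text
time: 15.03
eef_pos: [0.5521, 0.0896, 0.0402]
orientation: [-2.654, 1.681, 0.011]
contact_force: [0.5, 0.7, -1.7]
finger_gap: 0.307
tcp [0.5521 0.0896 0.0402] gap 0.307
```

View pics/w16c.png

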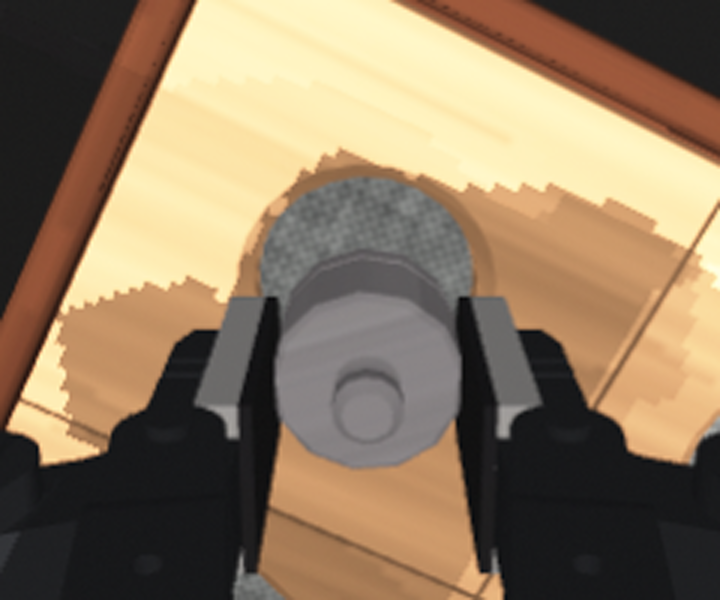

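Centred over the well. Lowering.

```bash
python3 -m jog '0 0 -0.6 0 1;0 0 -0.5 0 1;0 0 0 0 1;0 0 0 0 1'; python3 -m jog '0 0 -0.3 0 1;0 0 0 0 1';  python3 -m jog '0 0 -0.2 0 1;0 0 0 0 1'
```

```text
time: 15.42
eef_pos: [0.5526, 0.0897, 0.0287]
orientation: [-2.653, 1.681, 0.01]
contact_force: [-0.2, -0.0, -2.0]
finger_gap: 0.305
time: 15.58
eef_pos: [0.5528, 0.0897, 0.0256]
orientation: [-2.653, 1.681, 0.01]
contact_force: [-0.2, 0.2, -1.6]
finger_gap: 0.31
time: 15.75
eef_pos: [0.5531, 0.0898, 0.0242]
orientation: [-2.653, 1.68, 0.009]
contact_force: [-1.1, 0.0, 1.2]
finger_gap: 0.311
```

```bash
python3 -m jog '0 0 -0.1 0 1;0 0 0 0 1'; python3 -m jog '0 0 0.05 0 0.3;0 0 0 0 0.2;0 0 0 0 0;0 0 0 0 -0.1;0 0 0 0 -0.2'; python3 -m jog '0 0 1 0 -0.2;0 0 1.5 0 -0.2;0 0 2 0 -0.2;0 0 2 0 -0.2;0 0 2 0 -0.2;0 0 0 0 -0.2'; python3 - <<'E'
from h import *
c,im,e=look('w17')
E
```

```text
time: 15.92
eef_pos: [0.5532, 0.0898, 0.0243]
orientation: [-2.652, 1.68, 0.008]
contact_force: [-0.3, -0.0, -0.5]
finger_gap: 0.31
time: 16.33
eef_pos: [0.5538, 0.0899, 0.0252]
orientation: [-2.652, 1.68, 0.006]
contact_force: [-0.5, -0.1, 0.8]
finger_gap: 0.597
time: 16.83
eef_pos: [0.5521, 0.0897, 0.1151]
orientation: [-2.654, 1.681, 0.011]
contact_force: [1.3, 0.7, 0.7]
finger_gap: 0.599
tcp [0.5521 0.0897 0.1151] gap 0.599
```

View pics/w17.png

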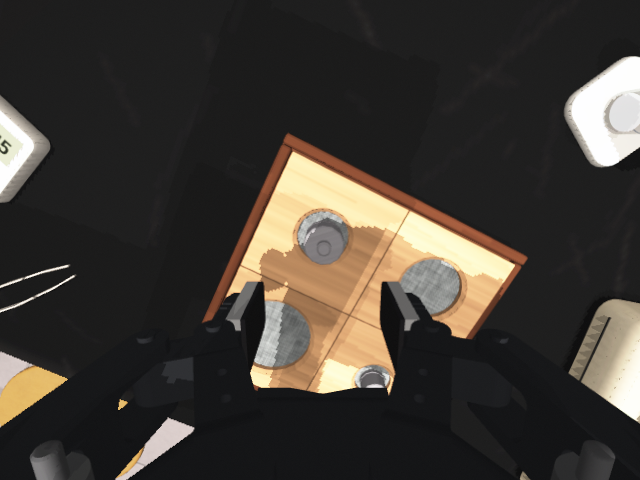

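weight_100 stands upright in its well at (323,240), and weight_50 is unchanged at (373,378). Back to the stack.

```bash
python3 -m jog '0 0 3 0 -0.4;0 -1.5 2 0 -0.4;0 -3.3 0 0 -0.4;0 -3.3 0 0 -0.4;0 -3.3 0 0 -0.4;0 -3.3 0 0 -0.4;0 -3.3 0 0 -0.4;0 -3.3 0 0 -0.4;0 -3.3 0 0 -0.4;0 -3.3 0 0 -0.4'; python3 -m jog '0 -2 0 0 -0.4;0 0 0 0 -0.4;0 0 0 0 -0.4';
```

```text
time: 17.72
eef_pos: [0.5475, -0.1946, 0.1648]
orientation: [2.661, -1.669, -0.017]
contact_force: [2.1, 0.1, 0.8]
finger_gap: 0.698
time: 17.97
eef_pos: [0.5461, -0.2221, 0.1634]
orientation: [2.655, -1.676, -0.018]
contact_force: [-0.4, -0.2, -0.3]
finger_gap: 0.699
```

```bash
python3 -m jog '0.3 -1.2 0 0 -0.4;0 -1 0 0 -0.4;0 0 -1 0 -0.4;0 0 -1 0 -0.4;0 0 0 0 -0.4;0 0 0 0 -0.4'; python3 - <<'E'
from h import *
c,im,e=look('w18'); print(proj(c,[(*e[:2],.1225)]))
cv2.imwrite('pics/w18c.png',cv2.resize(im[190:350,220:420],None,fx=4,fy=4,interpolation=cv2.INTER_CUBIC))
E
```

```text
time: 18.47
eef_pos: [0.549, -0.2428, 0.1401]
orientation: [2.657, -1.672, -0.022]
contact_force: [-0.2, -0.1, -0.0]
finger_gap: 0.697
tcp [ 0.549  -0.2428  0.1401] gap 0.697
[[323.15190933 280.81510263]]
```

View pics/w18c.png

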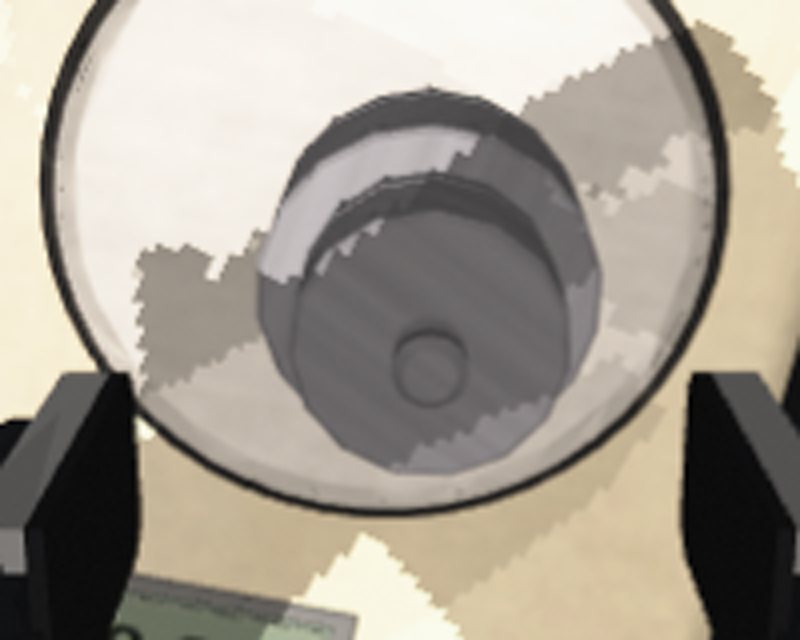

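```bash
python3 -m jog '0 -0.2 0 0 -0.4;0 0 0 0 -0.4;0 0 -0.7 0 -0.4;0 0 -0.7 0 -0.4;0 0 -0.7 0 -0.4;0 0 0 0 -0.4;0 0 0 0 -0.4'; python3 - <<'E'
from h import *
c,im,e=look('w19'); print(proj(c,[(*e[:2],.1225)]))
cv2.imwrite('pics/w19c.png',cv2.resize(im[220:380,220:420],None,fx=4,fy=4,interpolation=cv2.INTER_CUBIC))
E
```

```text
time: 19.1
eef_pos: [0.549, -0.2436, 0.1171]
orientation: [2.659, -1.67, -0.022]
contact_force: [0.7, 0.2, 0.3]
finger_gap: 0.702
tcp [ 0.549  -0.2436  0.1171] gap 0.702
[[322.8532604  301.23817214]]
```

View pics/w19c.png

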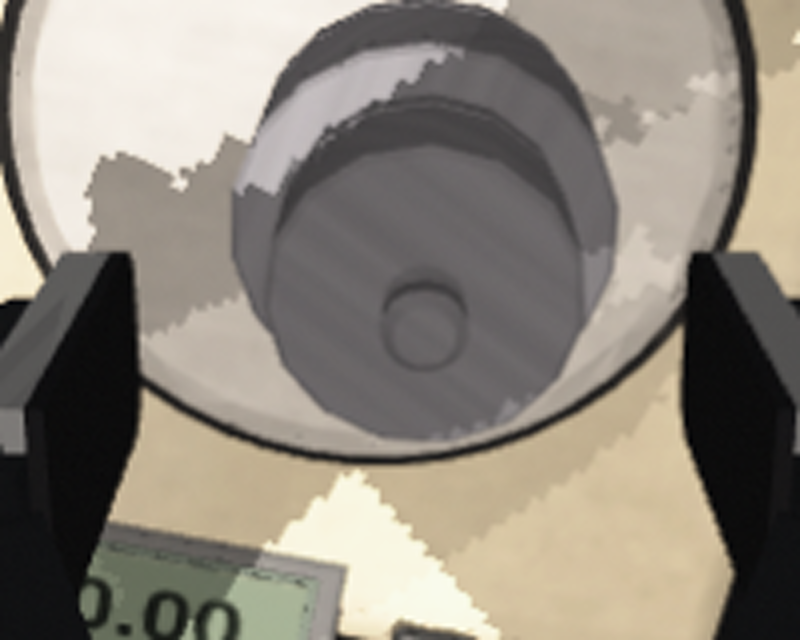

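```bash
python3 -m jog '0.05 -0.1 -0.5 0 -0.4;0 0 -0.6 0 -0.4;0 0 -0.3 0 -0.4;0 0 0 0 -0.4;0 0 0 0 -0.4' 40; python3 -m jog '0 0 0 0 0;0 0 0 0 0.3;0 0 0 0 1;0 0 0 0 1;0 0 0 0 1;0 0 0 0 1'
```

```text
time: 19.57
eef_pos: [0.5496, -0.2448, 0.1017]
orientation: [2.659, -1.67, -0.022]
contact_force: [0.2, -0.4, -0.5]
finger_gap: 0.703
time: 20.07
eef_pos: [0.5496, -0.2448, 0.1022]
orientation: [2.659, -1.67, -0.021]
contact_force: [-0.5, -0.0, -0.6]
finger_gap: 0.42
```

```bash
python3 -m jog '0 0 0.4 0 1;0 0 0.6 0 1;0 0 1 0 1;0 0 1.5 0 1;0 0 2 0 1;0 0 0 0 1'; python3 - <<'E'
from h import *
c,im,e=look('w20'); 
cv2.imwrite('pics/w20c.png',cv2.resize(im[180:380,200:440],None,fx=3,fy=3,interpolation=cv2.INTER_CUBIC))
E
```

```text
time: 20.57
eef_pos: [0.549, -0.2445, 0.1614]
orientation: [2.659, -1.67, -0.024]
contact_force: [1.5, -1.1, -2.1]
finger_gap: 0.421
tcp [ 0.549  -0.2445  0.1614] gap 0.421
```

View pics/w20c.png

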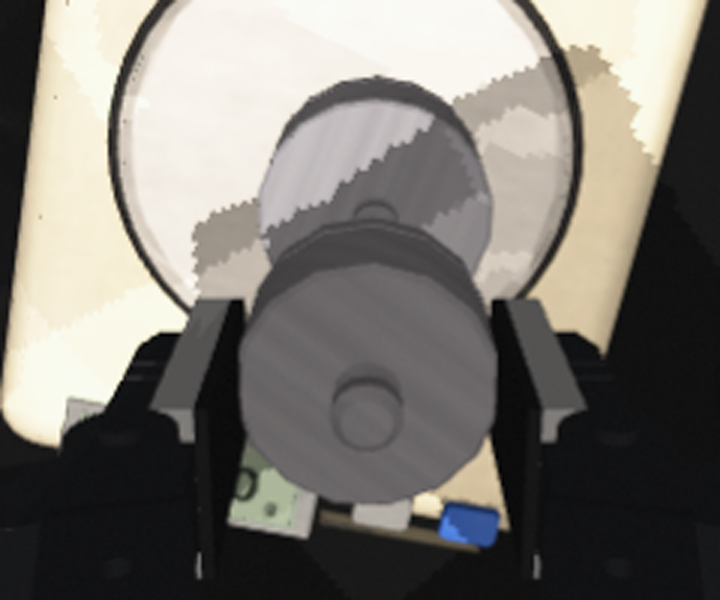

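weight_200 is held and clear, with only weight_500 left on the pan. Carrying it to the second-largest well.

```bash
python3 -m jog '0 1.5 0 0 1;0 2.8 0 0 1;0 2.8 0 0 1;0 2.8 0 0 1;0 2.8 0 0 1;0 2.8 0 0 1;0 2.8 0 0 1;0 2 0 0 1;0 1.5 0 0 1;0 0 0 0 1'; python3 -m jog '0 0 -1 0 1;0 0 -2 0 1;0 0 -2 0 1;0 0 -1 0 1;0 0 0 0 1;0 0 0 0 1'; python3 - <<'E'
from h import *
c,im,e=look('w21'); print(proj(c,[(.552,.0003,.0135),(*e[:2],.0135)]))
E
```

```text
time: 21.45
eef_pos: [0.5424, -0.0132, 0.156]
orientation: [2.654, -1.674, -0.033]
contact_force: [-0.9, 0.5, -0.9]
finger_gap: 0.424
time: 21.95
eef_pos: [0.5401, -0.0132, 0.0899]
orientation: [2.654, -1.672, -0.036]
contact_force: [-0.2, -1.4, -1.2]
finger_gap: 0.424
tcp [ 0.5401 -0.0132  0.0899] gap 0.424
[[313.56406662 221.58480686]
 [324.41652511 245.90551867]]
```

View pics/w21.png

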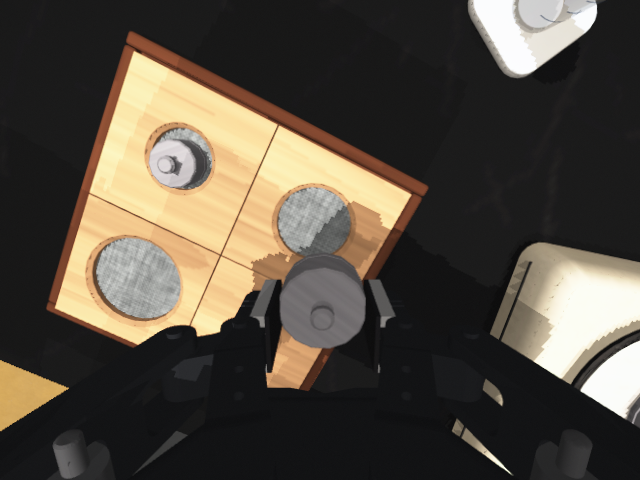

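```bash
python3 - <<'E'
from h import *
c=viewer.calibration('wrist'); e=np.array(get_state()['eef_pos']); a=plane(c,[(322,317.5)],e[2]+.0205)-e; w=plane(c,[(314,221.3)],.0135);print(a,w,(w-e-a)*100)
E
python3 -m jog '0.6 0.7 0 0 1;0.6 0.6 0 0 1;0 0 0 0 1;0 0 0 0 1';python3 -m jog '0 0 -1 0 1;0 0 -1 0 1;0 0 -0.5 0 1;0 0 0 0 1;0 0 0 0 1'
```

```text
[[0.00043495 0.00029879 0.0205    ]] [[5.52189403e-01 8.88616399e-05 1.35000000e-02]] [[ 1.17198543  1.30515398 -9.69963397]]
time: 22.33
eef_pos: [0.5547, 0.0003, 0.0918]
orientation: [2.654, -1.675, -0.032]
contact_force: [-0.0, -0.7, -2.3]
finger_gap: 0.42
time: 22.75
eef_pos: [0.5551, 0.0007, 0.0645]
orientation: [2.655, -1.674, -0.03]
contact_force: [-0.2, 0.7, -2.1]
finger_gap: 0.422
```

Target TCP is (0.5518, 0.000).

```bash
python3 -m jog '-0.3 -0.05 -0.7 0 1;0 0 -1 0 1;0 0 -0.6 0 1;0 0 0 0 1;0 0 0 0 1'; python3 - <<'E'
from h import *
c,im,e=look('w22'); cv2.imwrite('pics/w22c.png',cv2.resize(im[180:380,200:440],None,fx=3,fy=3,interpolation=cv2.INTER_CUBIC))
E
```

```text
time: 23.17
eef_pos: [0.5511, -0.0001, 0.0386]
orientation: [2.654, -1.674, -0.031]
contact_force: [0.6, -0.3, -1.5]
finger_gap: 0.421
tcp [ 5.511e-01 -1.000e-04  3.860e-02] gap 0.421
```

View pics/w22c.png

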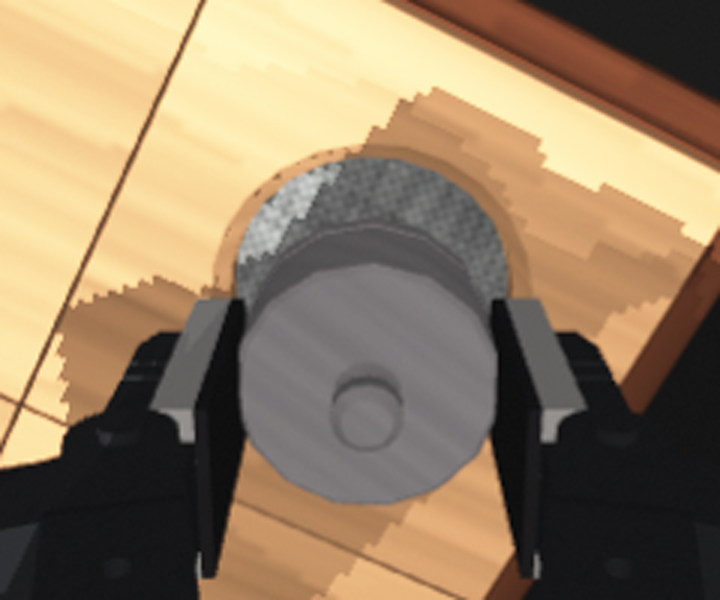

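Centred (well at x≈372, weight at 368). Lowering.

```bash
python3 -m jog '0.05 0 -0.5 0 1;0 0 -0.4 0 1;0 0 0 0 1;0 0 0 0 1'; python3 -m jog '0 0 -0.3 0 1;0 0 0 0 1';  python3 -m jog '0 0 -0.2 0 1;0 0 0 0 1'; python3 -m jog '0 0 -0.1 0 1;0 0 0 0 1'
```

```text
time: 23.55
eef_pos: [0.5522, -0.0002, 0.0293]
orientation: [2.655, -1.674, -0.03]
contact_force: [-0.1, -0.0, -1.2]
finger_gap: 0.417
time: 23.72
eef_pos: [0.5524, -0.0002, 0.0262]
orientation: [2.655, -1.674, -0.029]
contact_force: [-0.1, -0.2, -2.2]
finger_gap: 0.424
time: 23.88
eef_pos: [0.5527, -0.0002, 0.0248]
orientation: [2.655, -1.674, -0.028]
contact_force: [-0.7, 0.3, -0.3]
finger_gap: 0.421
time: 24.05
eef_pos: [0.5528, -0.0002, 0.0249]
orientation: [2.656, -1.674, -0.027]
contact_force: [-0.5, -0.3, -1.7]
finger_gap: 0.424
```

```bash
python3 -m jog '0 0 -0.15 0 1;0 0 0 0 1'; python3 -m jog '0 0 -0.15 0 1'
```

```text
time: 24.22
eef_pos: [0.5531, -0.0002, 0.0249]
orientation: [2.656, -1.675, -0.026]
contact_force: [0.3, 0.6, -2.1]
finger_gap: 0.427
time: 24.3
eef_pos: [0.5534, -0.0002, 0.0244]
orientation: [2.656, -1.675, -0.025]
contact_force: [-10.6, -0.4, 48.0]
finger_gap: 0.423
```

Contact is clear, with a brief reading of 48 N. I'll ease up and release.

```bash
python3 -m jog '0 0 0.05 0 1'; python3 -m jog '0 0 0 0 0.1;0 0 0 0 0;0 0 0 0 -0.2;0 0 0 0 -0.3;0 0 0 0 -0.4'; python3 -m jog '0 0 1 0 -0.4;0 0 1.5 0 -0.4;0 0 2 0 -0.4;0 0 2 0 -0.4;0 0 2 0 -0.4;0 0 0 0 -0.4'; python3 - <<'E'
from h import *
c,im,e=look('w23')
E
```

```text
time: 24.38
eef_pos: [0.5534, -0.0002, 0.0253]
orientation: [2.657, -1.675, -0.024]
contact_force: [-1.4, 0.1, -2.6]
finger_gap: 0.418
time: 24.8
eef_pos: [0.554, -0.0002, 0.0252]
orientation: [2.657, -1.675, -0.023]
contact_force: [-0.4, 0.3, -0.8]
finger_gap: 0.702
time: 25.3
eef_pos: [0.5522, -0.0001, 0.1148]
orientation: [2.655, -1.674, -0.028]
contact_force: [1.8, 0.7, 1.0]
finger_gap: 0.697
tcp [ 5.522e-01 -1.000e-04  1.148e-01] gap 0.697
```

View pics/w23.png

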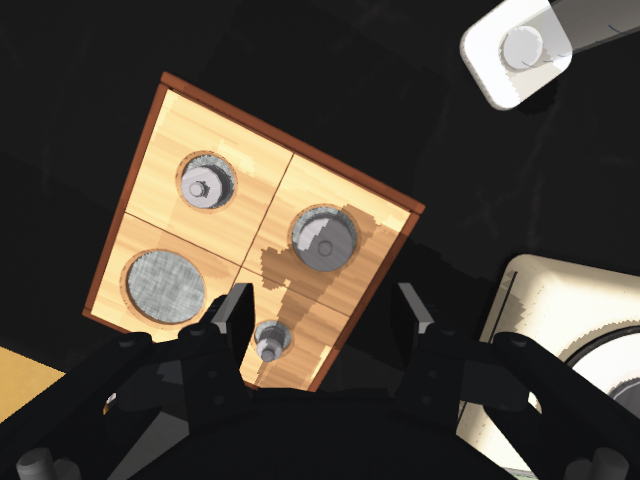

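weight_200 is upright in its well at (325,237), and the other two are undisturbed. Back for weight_500.

```bash
python3 -m jog '0 0 3 0 -0.7;0 -1.5 2 0 -1;0 -3 0 0 -1;0 -3 0 0 -1;0 -3 0 0 -1;0 -3 0 0 -1;0 -3 0 0 -1;0 -3 0 0 -1;0 -1.5 0 0 -1;0 -1 0 0 -1'; python3 -m jog '0 0 0 0 -1;0 0 -1.5 0 -1;0 0 -1.5 0 -1;0 0 0 0 -1;0 0 0 0 -1'; python3 - <<'E'
from h import *
c,im,e=look('w24'); print(proj(c,[(*e[:2],.100)]))
cv2.imwrite('pics/w24c.png',cv2.resize(im[150:350,200:440],None,fx=3,fy=3,interpolation=cv2.INTER_CUBIC))
E
```

```text
time: 26.18
eef_pos: [0.5479, -0.2267, 0.1643]
orientation: [2.658, -1.666, -0.035]
contact_force: [-0.3, 0.8, 0.1]
finger_gap: 0.998
time: 26.6
eef_pos: [0.547, -0.2266, 0.1326]
orientation: [2.656, -1.67, -0.038]
contact_force: [0.6, -0.1, 0.4]
finger_gap: 1.001
tcp [ 0.547  -0.2266  0.1326] gap 1.001
[[323.73293261 269.81667539]]
```

View pics/w24c.png

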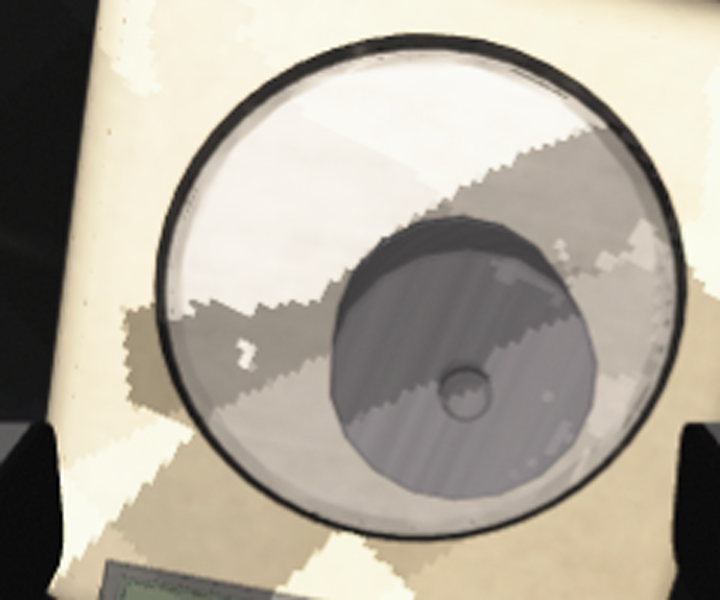

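```bash
python3 - <<'E'
from h import *
c=viewer.calibration('wrist'); e=np.array(get_state()['eef_pos']); print((plane(c,[(355.3,282)],.100)-e)*100)
E
python3 -m jog '0 -1 0 0 -1;0 -0.8 0 0 -1;0 0 -0.5 0 -1;0 0 0 0 -1;0 0 0 0 -1'; python3 - <<'E'
from h import *
c,im,e=look('w25'); print(proj(c,[(*e[:2],.100)]))
cv2.imwrite('pics/w25c.png',cv2.resize(im[150:350,200:440],None,fx=3,fy=3,interpolation=cv2.INTER_CUBIC))
E
```

```text
[[ 0.11011183 -1.85790557 -3.26313412]]
time: 27.07
eef_pos: [0.5483, -0.246, 0.1298]
orientation: [2.658, -1.667, -0.033]
contact_force: [0.6, 0.8, -0.0]
finger_gap: 1.001
tcp [ 0.5483 -0.246   0.1298] gap 1.001
[[323.62948136 271.76545298]]
```

View pics/w25c.png

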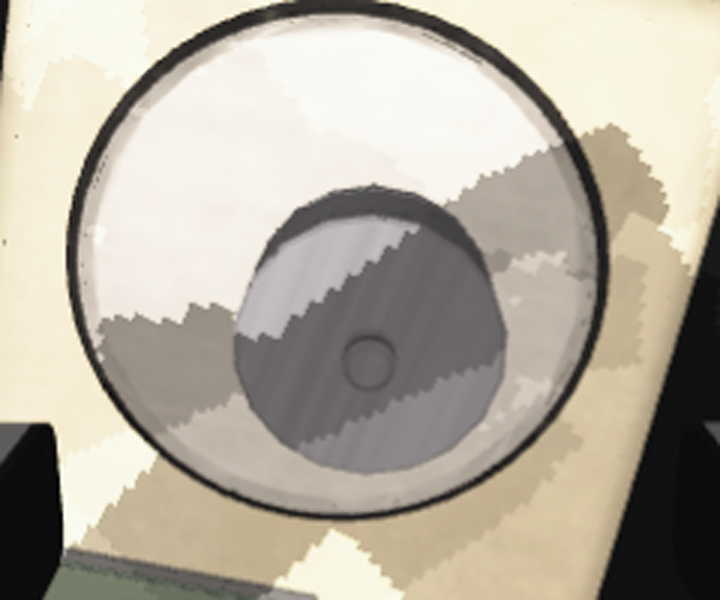

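Knob is at (323,271), against (323.6,271.8) for the TCP. I'll descend in two stages.

```bash
python3 -m jog '0 0 -0.7 0 -1;0 0 -0.8 0 -1;0 0 -0.8 0 -1;0 0 -0.7 0 -1;0 0 0 0 -1;0 0 0 0 -1' 80; python3 - <<'E'
from h import *
c,im,e=look('w26'); print(proj(c,[(*e[:2],.100)]))
cv2.imwrite('pics/w26c.png',cv2.resize(im[180:380,200:440],None,fx=3,fy=3,interpolation=cv2.INTER_CUBIC))
E
```

```text
time: 27.62
eef_pos: [0.5476, -0.2451, 0.0958]
orientation: [2.658, -1.667, -0.036]
contact_force: [-0.3, 0.3, 0.1]
finger_gap: 1.005
tcp [ 0.5476 -0.2451  0.0958] gap 1.005
[[322.80343525 300.09250279]]
```

View pics/w26c.png

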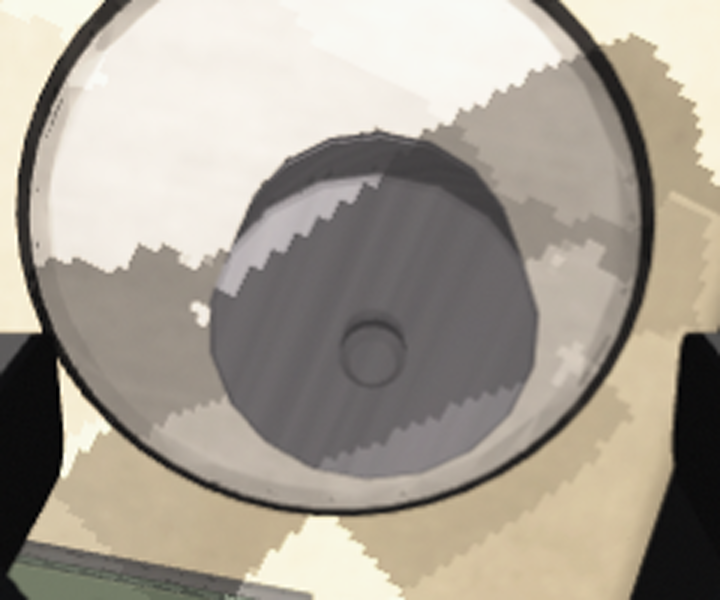

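```bash
python3 -m jog '0.1 0 -0.5 0 -1;0 0 -0.6 0 -1;0 0 -0.6 0 -1;0 0 -0.4 0 -1;0 0 0 0 -1;0 0 0 0 -1'
```

```text
time: 28.17
eef_pos: [0.549, -0.2451, 0.0728]
orientation: [2.658, -1.667, -0.035]
contact_force: [1.2, 0.1, -0.5]
finger_gap: 0.998
```

```bash
python3 -m jog '0 0 0 0 -0.6;0 0 0 0 -0.4;0 0 0 0 0;0 0 0 0 1;0 0 0 0 1;0 0 0 0 1;0 0 0 0 1' 80; python3 -m jog '0 0 0.4 0 1;0 0 0.6 0 1;0 0 1 0 1;0 0 1.5 0 1;0 0 2 0 1;0 0 0 0 1'; python3 - <<'E'
from h import *
c,im,e=look('w27'); cv2.imwrite('pics/w27c.png',cv2.resize(im[180:380,200:440],None,fx=3,fy=3,interpolation=cv2.INTER_CUBIC))
E
```

```text
time: 28.75
eef_pos: [0.5488, -0.245, 0.0738]
orientation: [2.658, -1.667, -0.035]
contact_force: [-0.8, 0.5, -4.8]
finger_gap: 0.579
time: 29.25
eef_pos: [0.5477, -0.2445, 0.1323]
orientation: [2.658, -1.667, -0.039]
contact_force: [0.7, -1.4, -3.7]
finger_gap: 0.581
tcp [ 0.5477 -0.2445  0.1323] gap 0.581
```

View pics/w27c.png

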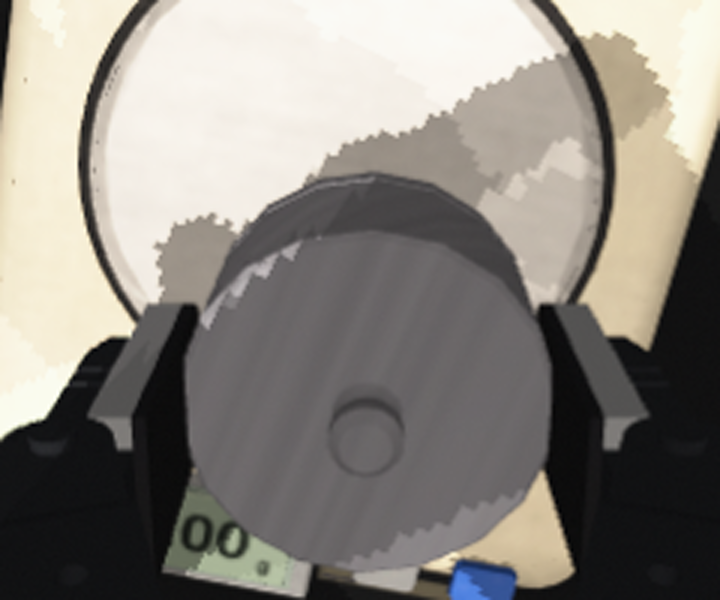

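weight_500 is held (about 5 N load) and the pan is empty. Carrying it to the largest well.

```bash
python3 -m jog '0 1 0.5 0 1;-0.3 2.5 0.5 0 1;-0.6 3.2 0 0 1;-0.7 3.2 0 0 1;-0.7 3.2 0 0 1;-0.7 3.2 0 0 1;-0.7 3.2 0 0 1;-0.7 3.2 0 0 1;-0.7 3.2 0 0 1;-0.7 2.5 0 0 1'; python3 -m jog '-0.5 1.5 0 0 1;-0.3 1 0 0 1;0 0 0 0 1;0 0 0 0 1'; python3 - <<'E'
from h import *
c,im,e=look('w28'); print(proj(c,[(.463,.0932,.0135),(*e[:2],.0135)]))
E
```

```text
time: 30.13
eef_pos: [0.4826, 0.0496, 0.1379]
orientation: [2.65, -1.677, -0.043]
contact_force: [0.4, 0.6, -4.8]
finger_gap: 0.576
time: 30.47
eef_pos: [0.4691, 0.0824, 0.1364]
orientation: [2.653, -1.668, -0.049]
contact_force: [0.0, -0.4, -4.6]
finger_gap: 0.575
tcp [0.4691 0.0824 0.1364] gap 0.575
[[310.32831142 228.47785167]
 [325.90891564 227.61861245]]
```

View pics/w28.png

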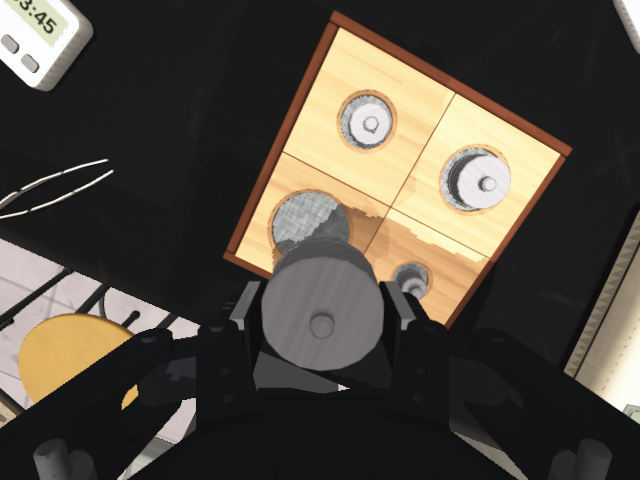

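```bash
python3 - <<'E'
from h import *
c=viewer.calibration('wrist'); s=get_state(); e=np.array(s['eef_pos']); a=plane(c,[(322,325)],e[2]+.0268)-e; w=np.array([.463,.0932,.0135]);print(a,(w-e-a)*100)
print(R.from_rotvec(s['orientation']).as_matrix()[:,2])
E
python3 -m jog '-0.3 0.5 -1 0 1;-0.3 0.5 -1 0 1;0 0 -1.5 0 1;0 0 -1.5 0 1;0 0 0 0 1;0 0 0 0 1'
```

```text
[[0.00103664 0.00028774 0.0268    ]] [[ -0.70411006   1.08097684 -14.96743391]]
[-0.03091631  0.01056277 -0.99946616]
time: 31.02
eef_pos: [0.4648, 0.0888, 0.0849]
orientation: [2.65, -1.675, -0.047]
contact_force: [0.0, -0.3, -5.0]
finger_gap: 0.576
```

```bash
python3 -m jog '-0.1 0.4 -0.8 0 1;0 0 -1 0 1;0 0 -1 0 1;0 0 -0.8 0 1;0 0 0 0 1;0 0 0 0 1'; python3 - <<'E'
from h import *
c,im,e=look('w29'); cv2.imwrite('pics/w29c.png',cv2.resize(im[160:380,190:450],None,fx=2.8,fy=2.7,interpolation=cv2.INTER_CUBIC))
E
```

```text
time: 31.52
eef_pos: [0.4654, 0.0922, 0.0468]
orientation: [2.649, -1.678, -0.043]
contact_force: [-0.2, -0.2, -3.6]
finger_gap: 0.573
tcp [0.4654 0.0922 0.0468] gap 0.573
```

View pics/w29c.png

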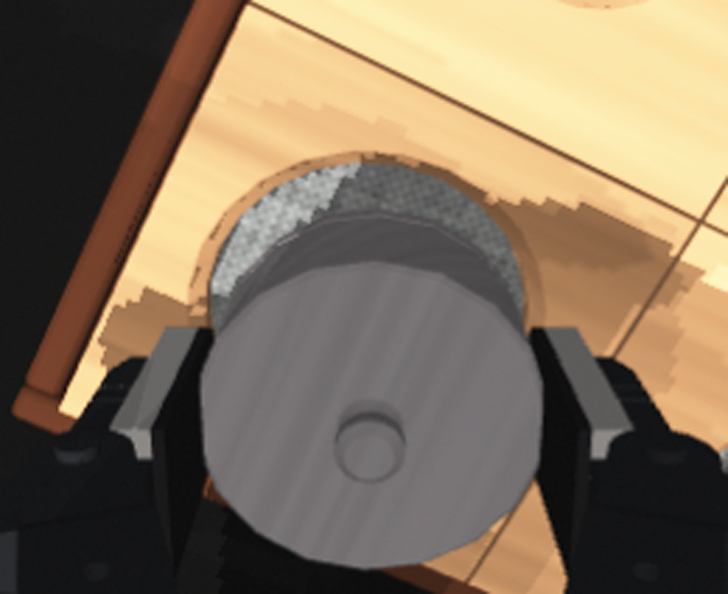

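Centred along the jaws. I'll nudge it −2 mm in x and lower gently.

```bash
python3 -m jog '-0.2 0.1 -0.4 0 1;0 0 -0.5 0 1;0 0 0 0 1;0 0 0 0 1'; python3 -m jog '0 0 -0.4 0 1;0 0 0 0 1;0 0 0 0 1';  python3 -m jog '0 0 -0.3 0 1;0 0 0 0 1;0 0 0 0 1'
```

```text
time: 31.9
eef_pos: [0.4636, 0.0934, 0.0377]
orientation: [2.65, -1.679, -0.042]
contact_force: [-0.1, -0.2, -5.6]
finger_gap: 0.574
time: 32.15
eef_pos: [0.4639, 0.0935, 0.0335]
orientation: [2.651, -1.679, -0.041]
contact_force: [-0.1, 0.3, -4.4]
finger_gap: 0.575
time: 32.4
eef_pos: [0.464, 0.0935, 0.0303]
orientation: [2.651, -1.679, -0.041]
contact_force: [1.2, -0.6, -4.7]
finger_gap: 0.574
```

```bash
python3 -m jog '-0.05 0 -0.2 0 1;0 0 0 0 1;0 0 0 0 1'; python3 -m jog '0 0 -0.15 0 1;0 0 0 0 1';  python3 -m jog '0 0 -0.1 0 1;0 0 0 0 1'
```

```text
time: 32.65
eef_pos: [0.4636, 0.0935, 0.0282]
orientation: [2.651, -1.679, -0.041]
contact_force: [0.1, 0.0, -4.1]
finger_gap: 0.578
time: 32.82
eef_pos: [0.4636, 0.0935, 0.0266]
orientation: [2.651, -1.679, -0.041]
contact_force: [0.0, -0.6, -5.0]
finger_gap: 0.571
time: 32.98
eef_pos: [0.4637, 0.0935, 0.0265]
orientation: [2.651, -1.679, -0.04]
contact_force: [-1.0, 0.4, -5.3]
finger_gap: 0.575
```

```bash
python3 -m jog '0 0 -0.12 0 1'; python3 -m jog '0 0 -0.1 0 1'
```

```text
time: 33.07
eef_pos: [0.4638, 0.0936, 0.0262]
orientation: [2.652, -1.679, -0.039]
contact_force: [-10.0, -1.7, 52.8]
finger_gap: 0.571
time: 33.15
eef_pos: [0.4638, 0.0935, 0.0262]
orientation: [2.652, -1.679, -0.039]
contact_force: [-8.4, -1.9, 37.5]
finger_gap: 0.575
```

It is seated against the felt. I'll ease off and open slowly.

```bash
python3 -m jog '0 0 0.03 0 1'; python3 -m jog '0 0 0 0 -0.2;0 0 0 0 -0.3;0 0 0 0 -0.4;0 0 0 0 -0.6;0 0 0 0 -0.8;0 0 0 0 -0.8' 20; python3 - <<'E'
from h import *
c,im,e=look('w30'); cv2.imwrite('pics/w30c.png',cv2.resize(im[160:380,190:450],None,fx=2.8,fy=2.7,interpolation=cv2.INTER_CUBIC))
E
```

```text
time: 33.23
eef_pos: [0.4639, 0.0936, 0.027]
orientation: [2.652, -1.679, -0.038]
contact_force: [0.2, 0.6, -5.1]
finger_gap: 0.572
time: 33.73
eef_pos: [0.4647, 0.0937, 0.0272]
orientation: [2.653, -1.68, -0.036]
contact_force: [-0.6, 0.3, 0.4]
finger_gap: 0.9
tcp [0.4647 0.0937 0.0272] gap 0.9
```

View pics/w30c.png

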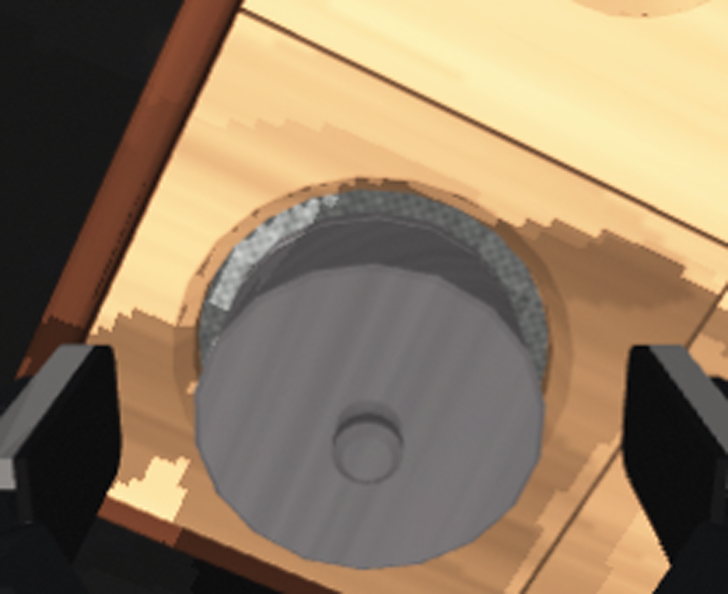

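Released, and weight_500 sits inside its well. I'll retreat upward and check all four in two views.

```bash
python3 -m jog '0 0 0.7 0 -0.8;0 0 1.5 0 -0.8;0 0 2.5 0 -0.8;0 0 3 0 -0.8;0 0 3 0 -0.8;0 0 3 0 -0.8;0 0 3 0 -0.8;0 0 3 0 -0.8;0 0 0 0 -0.8;0 0 0 0 -0.8'; python3 - <<'E'
from h import *
c,im,e=look('w31'); s=viewer.get_image('scene')[:,:,::-1]; cv2.imwrite('pics/s31.png',cv2.resize(s[170:330,200:420],None,fx=3.6,fy=3.6,interpolation=cv2.INTER_CUBIC))
t=viewer.get_image('top')[:,:,::-1]; cv2.imwrite('pics/t31.png',t)
E
```

```text
time: 34.62
eef_pos: [0.4608, 0.093, 0.237]
orientation: [2.651, -1.679, -0.039]
contact_force: [0.1, 0.4, -0.8]
finger_gap: 0.899
tcp [0.4608 0.093  0.237 ] gap 0.899
```

View pics/w31.png

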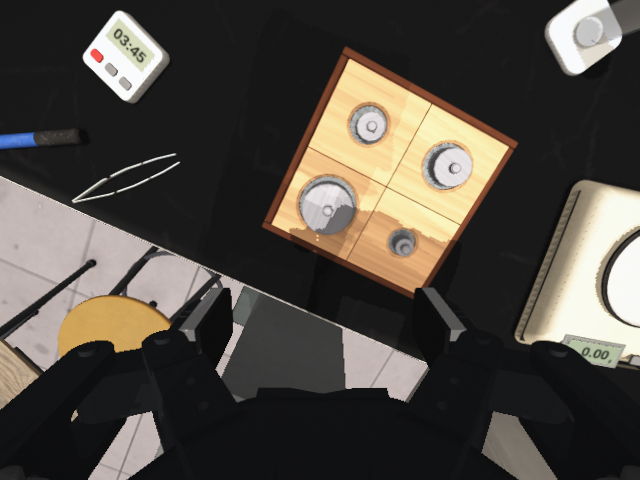

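View pics/s31.png

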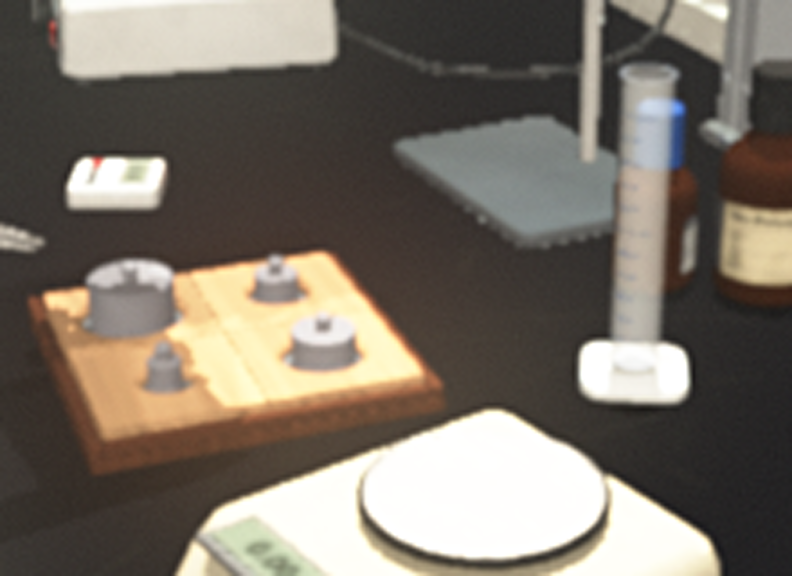

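View pics/t31.png

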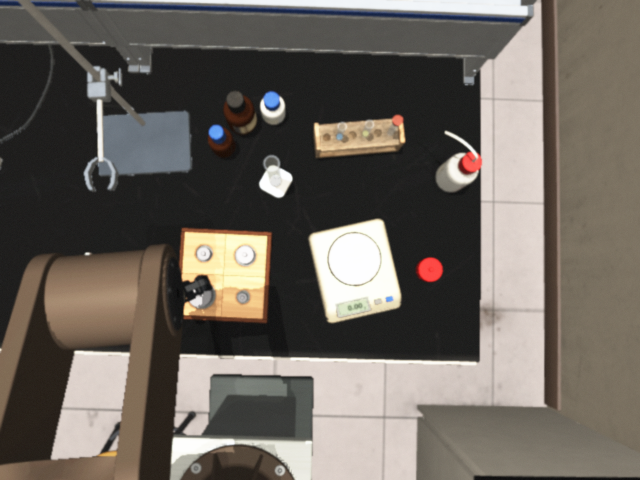

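All four weights stand upright in their own wells: 50 at (402,242), 100 at (369,124), 200 at (448,166) and 500 at (327,206) in the wrist view. The pan is empty and the cylinder is standing. Last, a numeric check of each weight's centring from its knob pixel.

```bash
python3 - <<'E'
from h import *
c=viewer.calibration('wrist'); im=cv2.imread('pics/w31.png')
cv2.imwrite('pics/w31c.png',cv2.resize(im[90:270,270:490],None,fx=3.3,fy=3.3,interpolation=cv2.INTER_CUBIC))
for n,p,z,w in (('50',(405,245.5),.0425,(.4605,.002)),('100',(372,126),.043,(.5535,.0904)),('200',(455,168),.045,(.5522,.0001)),('500',(327.5,211),.0525,(.463,.0932))):
    print(n,((plane(c,[p],z)[0][:2]-w)*1000).round(1),'mm')
E
```

```text
50 [1.9 3.3] mm
100 [-2.9 -1.4] mm
200 [-1.7  0.7] mm
500 [-0.5 -0.7] mm
```

View pics/w31c.png

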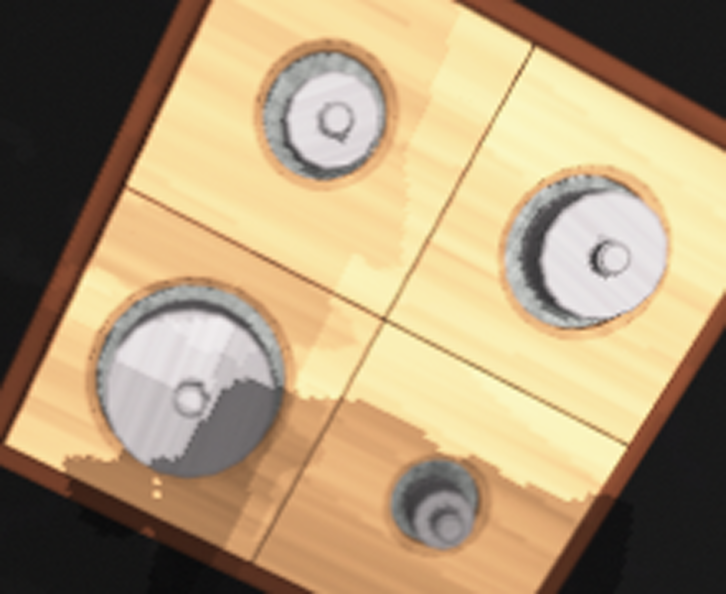

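```bash
python3 - <<'E'
from rig import order
print(order.hand_in())
E
```

```text
the job is handed in; nothing more can be done
None
```

I took the stack apart from the top down (50, 100, 200, then 500 g). Each weight now stands in its own well, and I handed the job in at about 35 s of the 96 s allowed.

- **Final views:** the wrist, scene and top pictures show all four weights upright with the felt visible around them. The pan is empty and the glass cylinder and red look-alike have not moved. At the hand-in the open gripper was about 0.2 m above the case, touching nothing.
- **Centring:** the knob positions came out 1 to 4 mm from the well centres, within the 5 mm clearance. The 50 g figure is the roughest, because it rests on a hand-picked pixel and reads high.
- **Seating:** I set the weights down by feel and then judged them by eye. Contact was clear for the 50, 200 and 500 g weights. For the 100 g weight the force change was only about 3 N. I took no separate measurement that any weight is fully down.
- **Force peaks:** the wrist force reached 48 N setting down the 200 g weight and 53 N setting down the 500 g weight. Both were pressing through the held weight onto the felt, below the 120 N wrist limit.
- **Tool tilt and cameras:** the tool was tilted almost 2° while placing the 500 g weight, which settled level on release. The scene camera read about 7 mm off in y from the top camera, so I relied on the wrist and top views.

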